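# Bond a pivot disc into a sneaker sole on the hand press

## Task

Lay the orange rubber disc flat in the round recess of the sneaker sole on the press's shuttle table, slide the shuttle fully home under the ram, then pull the press lever all the way down to its stop and keep it there so the glue takes: finish while still holding the lever down. Do not bring the lever down before the shuttle is home, and leave the other discs and the things on the bench where they are.

Things in the scene. Friction and masses are not known exactly. Their poses are not given: they have to be found in the camera images.
- disc_orange: orange round rubber disc lying flat on the bench, 48 mm diameter, 7 mm thick, about 20 g; origin at the centre of its underside, z up
- disc_green: green disc of the same size; not wanted, leave it alone
- disc_blue: blue disc of the same size; not wanted, leave it alone
- press: dark cast rack-and-pinion hand press, bolted down, turned up to 0.12 rad. Origin on the bench under the ram axis; x points from the open throat to the column (away from the robot), y along the shuttle rails to the loading side (left), z up. In mm here: base plate x -170..200, y -115..265, 10 high; column x 118..200, y +-50; head x -37..180, y +-57, z 150..255, ram top 292
- shuttle (a joint): slide of the shuttle table along the press's y axis, m: 0 = fully home at its stop, recess under the ram; it starts 0.14 to 0.17 out to the left. About 3 N moves it; it stays where left. Aluminium plate, top 42 mm above the bench, carrying a clamped white sneaker sole, tread up: 280 mm along x, toe towards the column, 96 mm wide at the recess, flat top 70 mm above the bench
- recess (a point): centre of the floor of the round recess in the sole, 65.5 mm above the bench; moves with the shuttle, axes as the press. 53 mm across, 4.5 mm deep, 2 mm chamfer round the mouth; the seated disc stands 2.5 mm proud
- shuttle_knob (a point): centre of the top of the red upright knob of the shuttle table: cylinder 22 mm in diameter, 43 mm tall, top 90 mm above the bench; in the press's axes it sits 100 mm nearer the robot (-x) and 105 mm further left (+y) than the recess
- lever (a joint): press lever, rad: 0 = up at rest, 1.10 = down at its stop; turns about the line through lever_pivot along the press's y axis. A return spring lifts it when let go. Geared to the ram, 24 mm per rad; the sprung foot meets a seated disc at 0.83 rad and bears on it with about 20 N at the stop. Square push at the grip: 2 N at first, 4 N before the foot lands, 8 N at the stop
- lever_grip (a point): centre of the red cross grip at the lever's end towards the robot: a level cylinder, 26 mm diameter, 80 mm long, parallel to the press's y axis, standing out to the right of the lever rod (14 mm steel). 170 mm from the pivot axis: at rest 35 degrees above level (303 mm above the bench), at the stop 28 degrees below (125 mm)
- lever_pivot (a point): centre of the lever's hub on the pinion shaft, 205 mm above the bench; in the press's axes 30 mm beyond the ram axis (+x) and 75 mm to the right of it (-y). The grip's centre lies 50 mm further right
- press_foot: round foot under the ram, 44 mm diameter with a black rubber face and a yellow spring above; origin at the centre of its face, which waits 92.5 mm above the bench while the lever is up
- tape: roll of yellow masking tape lying flat, 110 mm across, 25 mm high, origin at its underside; bystander
- water_bottle: clear bottle with blue cap, 64 mm across, 210 mm high, origin at its underside; bystander
- glue_bottle: white glue bottle with red cap, 42 mm across, 110 mm high, origin at its underside; bystander
- paint_bottle: lime green paint jar with black cap, 48 mm across, 85 mm high, origin at its underside; bystander
- scissors: scissors with grey rings, about 170 mm long, lying flat; origin at the pivot screw; bystander

How it is judged (in metres and radians):
On the way, in this order (a step that is already met when the one before it is completed fails the run):
1. the orange disc lies flat in the recess of the sole, let go (horizontal distance between disc_orange and recess below 0.005 m and z of disc_orange in the frame of recess between -0.003 and 0.002 m and contact force between the fingers and disc_orange below 0.1 N), for 0.2 s.
2. the shuttle is fully home with the disc still in the recess (value of joint shuttle below 0.004 m and horizontal distance between disc_orange and recess below 0.005 m and z of disc_orange in the frame of recess below 0.002 m), for 0.2 s.
At the end, for the whole second after the job is handed in: The program ends with the robot holding the lever within 0.08 rad of its bottom stop, the press foot bearing on the orange disc with more than 12 N, the shuttle within 4 mm of home, and the disc flat in the recess (within 5 mm of its centre, within 2 mm of its floor) (all of step 2 and value of joint lever above 1.02 rad and contact force between press_foot and disc_orange above 12 N and z of disc_orange in the frame of recess above -0.003 m); the arm keeps its last pose, push and grip.
It fails at once if the lever is brought down (past 0.3 rad) while the shuttle is more than 15 mm from home (value of joint lever above 0.3 rad and value of joint shuttle above 0.015 m).
It fails at once if another disc or a thing on the bench is pushed more than 30 mm from its place (distance of any of disc_green, disc_blue, tape, water_bottle, glue_bottle, paint_bottle, scissors from where it was at the start of the episode above 0.03 m).
It also fails if it takes over 66 s, if anything falls off the work surface, if the arm or the gripper's body presses on something with over 40 N, if the wrist force passes 120 N, or if a joint passes its speed limit or range.

## Robot

A 6-joint arm with a two-finger parallel gripper is mounted at the origin on the work surface. World frame = base frame: x ahead of the robot, y to its left, z up, the work surface at z = 0. Lengths are in m, angles in degrees, forces in N, time in s.
With the tool pointing down it reaches from about 0.3 to 0.75 m from the base axis. Payload 8.5 kg.
Tool frame: the origin (TCP) lies on the centre line of the jaws, within the pads' length; the fingertips stand 14 mm ahead of it and the grasp point (between the pads) lies 5 mm behind it; z points along the fingers, y is the direction in which the jaws open and shut (so a half turn about z gives the same grasp; the last joint's range is limited). The gripper opens to 85 mm and grips with 20 to 120 N. Pads are 22 mm wide; open, the fingers measure 114 mm over their backs; the gripper's body (76 mm by 85 mm) begins 54 mm behind the grasp point. The pads swing forward as they close: fully open they stand 13 mm farther back than shut.
Start: joints at [60.946, 21.807, 74.336, -0, 83.858, -12.336], TCP at [0.158, 0.527, 0.245] pointing down, gripper open.
Joint ranges: [-178.18, 178.18], [-50.72, 133.34], [12.68, 142.11], [-81.47, 261.47], [9.98, 163.14], [-165.26, 165.26]. Speed limits (degrees/s): [136.94, 136.94, 180, 180, 180, 180].

## Interface

Orientations are given as a 3x3 rotation matrix whose columns are the frame's x, y, z axes.
In Python, from rig import env, optics, order, finder gives the robot as it stands.
- The arm moves only by the tool play_rows, never from a script. Its argument "commands" is a list of rows, each an object of numbers: "grip": the closure, from -1 (fully open) to 1 (shut); "x", "y", "z": the shift along the tool's x, y, z in m; "rx", "ry", "rz": the turn, a rotation vector about the tool's x, y, z in rad. A call has 1 to 12 rows; each row shifts and turns the commanded pose from where the row before left it, along the tool's axes as they then stand; what a row does not reach is not made up. A row lasts 1/8 s, in which the tool goes at most 62.5 mm and 10.7 degrees, less where a joint would pass 70% of its speed; a pose out of reach is approached as far as the arm can. A call is refused whole if a number of a shift passes 0.0625 or a number of a turn 0.188, either way. A call with a gripper value outside its range is refused whole. The fingers move at their own pace and stop on an object; "squeeze" is the grip in N (left out, the last holds). Time passes only in rows, so rows that do not move let the fingers close. It gives the time, the measured TCP pose, the force and the opening at its end, in the units of the state.
- env.observe(): the state, without advancing time (a new reading comes with each control period).
- optics.get_image(name): name is "scene" or "top" or "wrist"; returns a dict with "color" (420x560x3 uint8, blue, green, red), "range_z" (420x560 float32, m along the optical axis (not along the pixel's ray), 0 where there is no reading), "fov_y" (degrees; the focal length in pixels is half the picture's height over the tangent of half this angle, whatever the lens; pixels are square), "cx", "cy" (the principal point, pixels), "cam_to_world" (4x4, takes a point from camera to world coordinates). Camera axes: x right, y down, z forward; pixel columns grow to the right and rows downward; lengths in m; the calibration is good to about 2 mm. A picture is of the moment at which its call begins.
- order.close_job(): hands the job in, once; it reports no verdict.
Trained networks look in the newest picture that a camera, given by its name, has taken for a name from the list of things; names that differ only in an ending like _2 or _b are one class to them, and where a whole thing is asked for, a point or a joint stands for the part that bears it (a point fixed in the world has none). Each returns a list of dicts, best first, with "conf" (0 to 1); they miss things now and then, are a little off and sometimes report something else, mostly with a low value. They report only what shows in the picture. A call takes as long as a camera call.
- finder.boxes_of(camera, thing): "point" ([x, y, z] in m, in world coordinates, good to about 4 mm: the middle of the surface that is visible of it).
The state is a dict: "time_s": time; "q": joint angles; "qvel": joint speeds; "joint_efforts": joint torques, N m; "position": TCP position; "tool_rot": TCP orientation; "ft_force": force on the tool from outside, world axes, zero at the start; "wrist_torque": the same for the moment, N m; "grip_width": finger opening in m.
Only numpy, scipy, OpenCV 4.12 (cv2) and the standard library are available. Lean on these libraries where they do the work, as an engineer would, in place of code of your own. Each camera call takes 0.05 s, during which the arm holds its last target.

## Working session

There is one attempt and no reset: what is moved stays moved. The work goes in short steps, Python scripts to look and compute and a tool call to move; the robot and the scene stay as the last step left them, time stands still between calls to the robot, and variables do not carry over. Pictures are saved under pics/ and viewed, and the job is handed in when it is done.

Besides the shell and the picture viewer there is one more tool, called after "Request:" as name([rows], argument=value, ...), one row to a line, values as JSON. play_rows: Moves the arm, as the interface text tells. Its arguments: {"type":"object","properties":{"commands":{"type":"array"},"squeeze":{"type":"number"}},"required":["commands"]}

```bash
mkdir -p pics; ls; cat > h.py <<'E'
import numpy as np, cv2, json
from rig import env, optics, order, finder
def cam(n):
    im=optics.get_image(n); return im
def f_of(im): return im["color"].shape[0]/2/np.tan(np.radians(im["fov_y"])/2)
def cloud(im):
    f=f_of(im);z=im["range_z"];h,w=z.shape
    u,v=np.meshgrid(np.arange(w),np.arange(h))
    p=np.stack([(u-im["cx"])/f*z,(v-im["cy"])/f*z,z],-1)
    T=np.array(im["cam_to_world"]);P=p@T[:3,:3].T+T[:3,3]
    P[z<=0]=np.nan
    return P
def proj(im,p):
    T=np.linalg.inv(np.array(im["cam_to_world"]));q=T[:3,:3]@np.array(p)+T[:3,3];f=f_of(im)
    return im["cx"]+f*q[0]/q[2],im["cy"]+f*q[1]/q[2]
E
python3 - <<'E'
from h import *
for n in ["scene","top","wrist"]:
    im=cam(n); cv2.imwrite(f"pics/a_{n}.png",im["color"]); print(n,im["fov_y"],np.round(im["cam_to_world"],3).tolist())
    np.savez(f"a_{n}.npz",P=cloud(im),color=im["color"])
for n in ["scene","top"]:
  for t in ["disc_orange","recess","shuttle_knob","lever_grip","lever_pivot","press_foot","press","disc_green","disc_blue","tape","water_bottle","glue_bottle","paint_bottle","scissors"]:
    try: print(n,t,[(np.round(d["point"],3).tolist(),round(d["conf"],2)) for d in finder.boxes_of(n,t)[:2]])
    except Exception as e: print(n,t,e)
s=env.observe(); print(s)
E
```

```text
pics
scene 45.39445838537308 [[0.987, 0.126, -0.097, 0.653], [0.159, -0.792, 0.589, -0.757], [-0.003, -0.597, -0.802, 1.237], [0.0, 0.0, 0.0, 1.0]]
top 49.81279282575298 [[-0.005, -0.992, 0.123, 0.355], [-1.0, 0.003, -0.021, 0.012], [0.021, -0.123, -0.992, 1.333], [0.0, 0.0, 0.0, 1.0]]
wrist 63.58639599636354 [[0.289, 0.918, 0.273, 0.088], [0.957, -0.276, -0.083, 0.547], [-0.001, 0.285, -0.959, 0.374], [0.0, 0.0, 0.0, 1.0]]
scene disc_orange [([0.476, -0.319, 0.006], 0.84)]
scene recess [([0.62, -0.241, 0.005], 0.67), ([0.501, 0.166, 0.067], 0.6)]
scene shuttle_knob [([0.496, 0.164, 0.072], 0.74), ([0.621, -0.239, 0.006], 0.21)]
scene lever_grip [([0.527, -0.059, 0.288], 0.8)]
scene lever_pivot [([0.624, -0.004, 0.029], 0.96)]
scene press_foot []
scene press [([0.62, -0.008, 0.032], 0.82)]
scene disc_green [([0.497, -0.429, 0.004], 0.8)]
scene disc_blue [([0.622, -0.242, 0.009], 0.57), ([0.505, 0.167, 0.07], 0.44)]
scene tape [([0.519, 0.458, 0.025], 0.76)]
scene water_bottle [([0.675, 0.358, 0.112], 0.62), ([0.621, -0.011, 0.032], 0.51)]
scene glue_bottle [([0.715, -0.338, 0.077], 0
[... 1005 characters left out ...]
27657e-04,
        8.38580271e+01, -1.23358350e+01]), 'qvel': array([ 0.07206636, -0.03367012, -0.0698248 , -0.00191117,  0.00502722,
       -0.01173386]), 'joint_efforts': array([-2.30353297e-03, -4.48312604e+01, -2.31461817e+01, -2.92084715e-04,
        4.41624470e-04, -2.57298575e-05]), 'position': array([0.15820196, 0.52671158, 0.24530367]), 'tool_rot': array([[-9.57730369e-01,  2.87667411e-01, -2.13360401e-05],
       [ 2.87667412e-01,  9.57730367e-01, -6.22650632e-05],
       [ 2.52254398e-06, -6.57708254e-05, -9.99999998e-01]]), 'ft_force': array([ 0.03249278, -0.16649309,  0.86627174]), 'wrist_torque': array([-0.06742244, -0.01703162,  0.00471536]), 'grip_width': 0.08554238539102363}
```

View pics/a_scene.png

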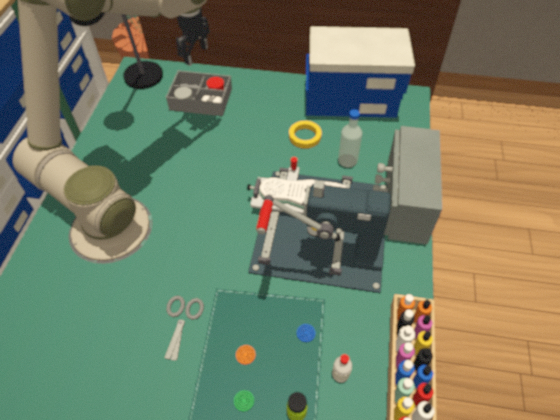

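View pics/a_top.png

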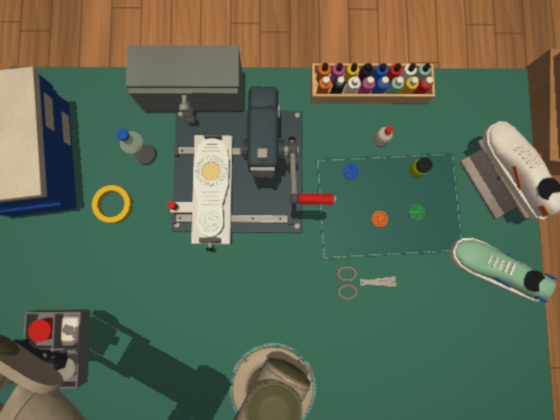

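View pics/a_wrist.png

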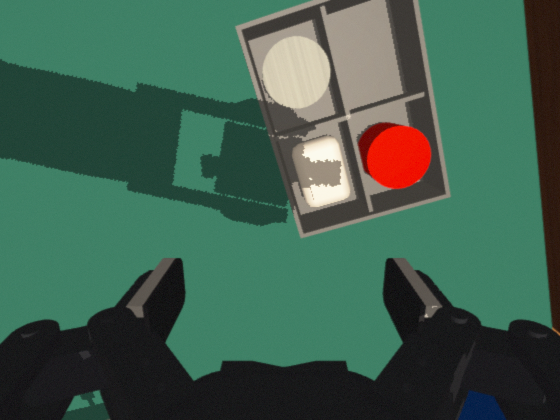

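```bash
python3 - <<'E'
from h import *
d=np.load("a_top.npz");P=d["P"];c=d["color"].astype(int)
hsv=cv2.cvtColor(d["color"],cv2.COLOR_BGR2HSV)
def stat(m,name):
    n,l,s,ct=cv2.connectedComponentsWithStats(m.astype(np.uint8))
    for i in np.argsort(-s[1:,4])[:3]+1:
        q=P[l==i]; q=q[~np.isnan(q[:,0])]
        if len(q)>4: print(name,s[i].tolist(),np.round(ct[i],1),"mean",np.round(q.mean(0),4),"min",np.round(q.min(0),4),"max",np.round(q.max(0),4))
H,S,V=hsv[...,0],hsv[...,1],hsv[...,2]
roi=np.zeros(H.shape,bool)
roi[210:230,365:395]=1; stat(roi&(H<20)&(S>150)&(V>120),"orange")
roi[:]=0; roi[155:190,195:228]=1; stat(roi&(H>10)&(H<30)&(S>60),"recess")
print(hsv[172,195:228].tolist())
roi[:]=0; roi[195:215,165:182]=1; stat(roi&((H<8)|(H>172))&(S>150)&(V>80),"knob")
roi[:]=0; roi[185:215,290:345]=1; stat(roi&((H<8)|(H>172))&(S>150)&(V>80),"grip")
np.set_printoptions(linewidth=200,suppress=True)
print((P[165:181,200:224,2]*1000).round(0))
print("z foot cap:",)
m=(P[...,2]>0.28)&(P[...,0]>.45)&(np.abs(P[...,1])<.2);q=P[m];print(len(q),q.mean(0) if len(q) else 0,q.max(0))
b=cv2.resize(d["color"][80:280,150:350],(800,800),interpolation=cv2.INTER_NEAREST);cv2.imwrite("pics/b.png",b[:600])
E
```

```text
orange [372, 211, 16, 16, 202] [379.3 218.4] mean [ 0.4779 -0.3212  0.0072] min [ 0.4547 -0.347  -0.0036] max [ 0.5004 -0.2991  0.0163]
recess [202, 162, 19, 18, 275] [210.8 170.7] mean [0.6098 0.1703 0.0658] min [0.5853 0.1434 0.0594] max [0.6355 0.1956 0.0739]
[[24, 38, 214], [24, 38, 201], [25, 38, 199], [25, 37, 195], [25, 36, 213], [26, 35, 220], [21, 47, 205], [20, 89, 207], [21, 113, 222], [21, 115, 224], [21, 115, 224], [21, 115, 224], [21, 116, 225], [21, 116, 225], [21, 116, 225], [21, 116, 225], [21, 115, 224], [21, 116, 225], [21, 114, 225], [21, 116, 225], [21, 116, 225], [21, 114, 225], [21, 114, 225], [21, 115, 224], [20, 105, 218], [20, 68, 215], [24, 37, 221], [24, 31, 221], [26, 31, 220], [26, 35, 218], [25, 36, 213], [25, 34, 207], [24, 35, 197]]
knob [168, 201, 9, 8, 55] [171.8 204.9] mean [0.5098 0.2743 0.0857] min [0.5008 0.2659 0.0538] max [0.5202 0.2837 0.0966]
grip [299, 193, 35, 11, 349] [315.9 198.5] mean [ 0.4955 -0.1004  0.3131] min [ 0.485  -0.1406  0.3034] max [ 0.5089 -0.0615  0.3201]
[[72. 72. 68. 66. 69. 68. 61. 63. 66. 62. 62. 66. 63. 66. 62. 67. 65
[... 905 characters left out ...]
70. 70. 65. 69.]
 [69. 76. 66. 65. 66. 66. 70. 65. 61. 64. 61. 69. 65. 65. 69. 63. 69. 64. 59. 71. 69. 72. 69. 70.]
 [74. 68. 72. 66. 66. 64. 66. 67. 64. 67. 67. 64. 68. 69. 68. 60. 69. 66. 68. 66. 70. 70. 70. 69.]
 [71. 68. 67. 68. 66. 67. 62. 67. 65. 62. 67. 64. 66. 63. 66. 69. 65. 70. 70. 69. 67. 68. 75. 72.]
 [70. 68. 73. 72. 66. 68. 63. 67. 67. 67. 66. 66. 71. 67. 64. 68. 67. 75. 73. 74. 70. 67. 70. 71.]
 [65. 72. 68. 68. 69. 68. 69. 66. 66. 68. 69. 67. 64. 62. 69. 69. 70. 67. 75. 71. 67. 70. 72. 69.]
 [67. 72. 68. 70. 72. 67. 72. 71. 71. 71. 66. 73. 75. 69. 72. 70. 69. 70. 71. 71. 69. 71. 71. 71.]]
z foot cap:
648 [ 0.51738702 -0.06908759  0.3067388 ] [0.61956683 0.03436337 0.3201478 ]
```

View pics/b.png

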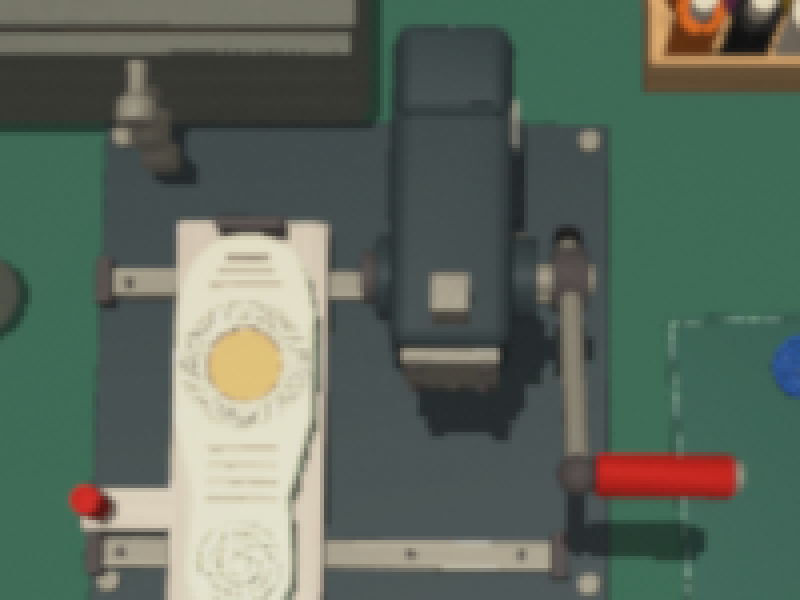

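```bash
cat >> h.py <<'E'
def ray(im,u,v,z):
    T=np.array(im["cam_to_world"]);f=f_of(im)
    d=T[:3,:3]@np.array([(u-im["cx"])/f,(v-im["cy"])/f,1]);t=(z-T[2,3])/d[2];return T[:3,3]+t*d
def blob(im,m):
    n,l,s,ct=cv2.connectedComponentsWithStats(m.astype(np.uint8));i=1+np.argmax(s[1:,4]);return ct[i],l==i,s[i]
def E0(p): return np.round(p,4).tolist()
E
python3 - <<'E'
from h import *
for n,rois in {"top":dict(orange=(205,235,362,398,.007),rec=(155,190,195,228,.0655),knob=(195,215,160,182,.09),grip=(185,215,290,345,.31)),
           "scene":dict(orange=(340,370,230,262,.007),rec=(170,215,260,310,.0655),knob=(155,185,285,300,.09),grip=(195,235,255,275,.303))}.items():
    im=cam(n);hsv=cv2.cvtColor(im["color"],cv2.COLOR_BGR2HSV);H,S,V=[hsv[...,i] for i in range(3)]
    P=cloud(im)
    for k,(a,b,c,d,z) in rois.items():
        roi=np.zeros(H.shape,bool);roi[a:b,c:d]=1
        m=roi&{"orange":(H<20)&(S>150)&(V>120),"rec":(H>10)&(H<30)&(S>75)&(V>120),"knob":((H<8)|(H>172))&(S>150)&(V>80),"grip":((H<8)|(H>172))&(S>150)&(V>60)}[k]
        if not m.any(): print(n,k,None);continue
        ct,mm,s=blob(im,m);print(n,k,ct.round(1),s.tolist(),E0(ray(im,*ct,z)),"cloud med",E0(np.nanmedian(P[mm],0)))
    if n=="top":
        for nm,u,v,z in [("railL",150+105/4,80+283/4,.03),("railR",150+365/4,80+284/4,.03),("frailL",150+118/4,80+552/4,.03),("frailR",150+522/4,80+556/4,.03),("ram",150+450/4,80+292/4,.292),
           ("boltTL",150+122/4,80+135/4,.012),("boltTR",150+590/4,80+139/4,.012),("boltBL",150+107/4,80+580/4,.012),("boltBR",150+589/4,80+584/4,.012),("gripR",150+742/4,80+475/4,.303),("gripL",150+597/4,80+474/4,.303)]:
            print(nm,E0(ray(im,u,v,z)))
b=cv2.resize(im["color"][150:300,220:420],(800,600),interpolation=cv2.INTER_NEAREST);cv2.imwrite("pics/c.png",b)
E
```

```text
top orange [379.3 218.4] [372, 211, 16, 16, 202] [0.4778, -0.3211, 0.007] cloud med [0.4786, -0.3209, 0.0072]
top rec [210.7 170.8] [202, 162, 18, 18, 258] [0.6097, 0.1705, 0.0655] cloud med [0.6094, 0.1698, 0.0657]
top knob [171.8 204.9] [168, 201, 9, 8, 55] [0.5092, 0.2733, 0.09] cloud med [0.509, 0.2735, 0.0879]
top grip [315.9 198.5] [299, 193, 35, 11, 349] [0.4959, -0.1007, 0.31] cloud med [0.4955, -0.1007, 0.3135]
railL [0.6767, 0.2765, 0.03]
railR [0.6759, 0.0861, 0.03]
frailL [0.4786, 0.2629, 0.03]
frailR [0.4747, -0.0282, 0.03]
ram [0.6065, 0.0214, 0.292]
boltTL [0.7949, 0.27, 0.012]
boltTR [0.7924, -0.0821, 0.012]
boltBL [0.4598, 0.2739, 0.012]
boltBR [0.4557, -0.0777, 0.012]
gripR [0.496, -0.1468, 0.303]
gripL [0.4968, -0.0631, 0.303]
scene orange [245.2 354.4] [236, 346, 19, 18, 271] [0.4806, -0.3193, 0.007] cloud med [0.4808, -0.3193, 0.0072]
scene rec None
scene knob [293.5 162.4] [291, 157, 6, 13, 55] [0.5151, 0.2644, 0.09] cloud med [0.5133, 0.2718, 0.0828]
scene grip [264.6 214.2] [257, 200, 16, 30, 280] [0.4986, -0.0934, 0.303] cloud med [0.5006, -0.0998, 0.3131]
```

View pics/c.png

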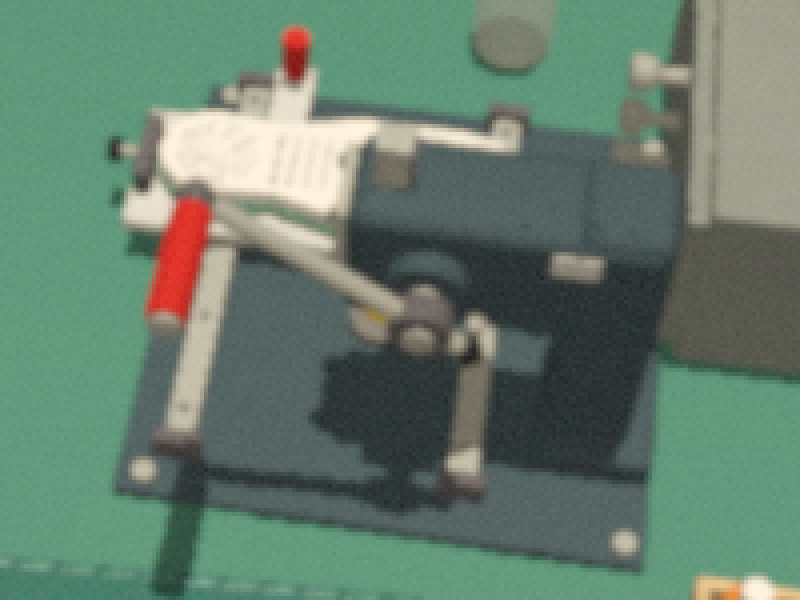

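Request:
play_rows([
  {"grip": -1, "rz": 0.183},
  {"grip": -1, "rz": 0.183},
  {"grip": -1, "rz": 0.183},
  {"grip": -1, "rz": 0.183},
  {"grip": -1, "rz": 0.183},
  {"grip": -1, "rz": 0.183},
  {"grip": -1, "rz": 0.181},
])

```text
invalid input at $.commands[0]: expected keys grip, x, y, z, rx, ry, rz
```

Request:
play_rows([
  {"grip": -1, "x": -0.056, "y": 0.0214},
  {"grip": -1, "x": -0.056, "y": 0.0214},
  {"grip": -1, "x": -0.056, "y": 0.0214},
  {"grip": -1, "x": -0.056, "y": 0.0214},
  {"grip": -1, "x": -0.056, "y": 0.0214},
  {"grip": -1, "x": -0.056, "y": 0.0214},
  {"grip": -1, "x": -0.056, "y": 0.0214},
  {"grip": -1, "x": -0.056, "y": 0.0214},
  {"grip": -1},
])

```text
invalid input at $.commands[0]: expected keys grip, x, y, z, rx, ry, rz
```

Request:
play_rows([
  {"grip": -1, "x": 0, "y": 0, "z": 0, "rx": 0, "ry": 0, "rz": 0.183},
  {"grip": -1, "x": 0, "y": 0, "z": 0, "rx": 0, "ry": 0, "rz": 0.183},
  {"grip": -1, "x": 0, "y": 0, "z": 0, "rx": 0, "ry": 0, "rz": 0.183},
  {"grip": -1, "x": 0, "y": 0, "z": 0, "rx": 0, "ry": 0, "rz": 0.183},
  {"grip": -1, "x": 0, "y": 0, "z": 0, "rx": 0, "ry": 0, "rz": 0.183},
  {"grip": -1, "x": 0, "y": 0, "z": 0, "rx": 0, "ry": 0, "rz": 0.183},
  {"grip": -1, "x": 0, "y": 0, "z": 0, "rx": 0, "ry": 0, "rz": 0.181},
  {"grip": -1, "x": 0, "y": 0, "z": 0, "rx": 0, "ry": 0, "rz": 0},
])

```text
time_s: 2.65
position: [0.1582, 0.5267, 0.2453]
tool_rot: [[-0.002, 1.0, 0.0], [1.0, 0.002, -0.0], [-0.0, 0.0, -1.0]]
ft_force: [-0.7, 0.1, -0.1]
grip_width: 0.0855
```

Request:
play_rows([
  {"grip": -1, "x": -0.053, "y": 0.02, "z": 0, "rx": 0, "ry": 0, "rz": 0},
  {"grip": -1, "x": -0.053, "y": 0.02, "z": 0, "rx": 0, "ry": 0, "rz": 0},
  {"grip": -1, "x": -0.053, "y": 0.02, "z": 0, "rx": 0, "ry": 0, "rz": 0},
  {"grip": -1, "x": -0.053, "y": 0.02, "z": 0, "rx": 0, "ry": 0, "rz": 0},
  {"grip": -1, "x": -0.053, "y": 0.02, "z": 0, "rx": 0, "ry": 0, "rz": 0},
  {"grip": -1, "x": -0.053, "y": 0.02, "z": 0, "rx": 0, "ry": 0, "rz": 0},
  {"grip": -1, "x": -0.053, "y": 0.02, "z": 0, "rx": 0, "ry": 0, "rz": 0},
  {"grip": -1, "x": -0.053, "y": 0.02, "z": 0, "rx": 0, "ry": 0, "rz": 0},
  {"grip": -1, "x": -0.053, "y": 0.02, "z": 0, "rx": 0, "ry": 0, "rz": 0},
  {"grip": -1, "x": -0.053, "y": 0.02, "z": 0, "rx": 0, "ry": 0, "rz": 0},
])

```text
time_s: 3.9
position: [0.3585, -0.0052, 0.2456]
tool_rot: [[-0.004, 1.0, 0.001], [1.0, 0.004, -0.0], [-0.0, 0.001, -1.0]]
ft_force: [-0.1, 1.6, 0.3]
grip_width: 0.0856
```

Request:
play_rows([
  {"grip": -1, "x": -0.053, "y": 0.02, "z": 0, "rx": 0, "ry": 0, "rz": 0},
  {"grip": -1, "x": -0.053, "y": 0.02, "z": 0.02, "rx": 0, "ry": 0, "rz": 0},
  {"grip": -1, "x": -0.053, "y": 0.02, "z": 0.02, "rx": 0, "ry": 0, "rz": 0},
  {"grip": -1, "x": -0.053, "y": 0.02, "z": 0.03, "rx": 0, "ry": 0, "rz": 0},
  {"grip": -1, "x": -0.053, "y": 0.02, "z": 0.03, "rx": 0, "ry": 0, "rz": 0},
  {"grip": -1, "x": -0.052, "y": 0.02, "z": 0.02, "rx": 0, "ry": 0, "rz": 0},
  {"grip": -1, "x": 0, "y": 0, "z": 0, "rx": 0, "ry": 0, "rz": 0},
])

```text
time_s: 4.78
position: [0.4773, -0.3204, 0.1244]
tool_rot: [[-0.001, 1.0, -0.002], [1.0, 0.001, 0.001], [0.001, -0.002, -1.0]]
ft_force: [-0.1, 0.7, 0.3]
grip_width: 0.0859
```

```bash
python3 - <<'E'
from h import *
im=cam("wrist");cv2.imwrite("pics/d.png",im["color"]);P=cloud(im)
s=env.observe();print(s["time_s"],s["position"].round(4),f_of(im))
hsv=cv2.cvtColor(im["color"],cv2.COLOR_BGR2HSV);H,S,V=[hsv[...,i] for i in range(3)]
ct,m,st=blob(im,(H<20)&(S>150)&(V>120));print(ct,st,E0(ray(im,*ct,.007)),E0(np.nanmean(P[m],0)))
print("tcp px",proj(im,s["position"]))
# finger depth along tool z
R=s["tool_rot"];q=(P-s["position"])@R
m2=(im["range_z"]>0)&(im["range_z"]<.25)&(q[...,2]>-0.06)
for sgn in (-1,1):
    k=m2&(sgn*q[...,1]>0.02)&(q[...,2]<.05);print(sgn,k.sum(),q[k].max(0) if k.any() else 0, q[k].min(0) if k.any() else 0)
E
```

```text
4.825 [ 0.477  -0.3185  0.1256] 338.7851254257461
[285.04121688 193.14327772] [ 254  165   63   62 1019] [0.4779, -0.3154, 0.007] [0.4778, -0.3157, 0.007]
tcp px (np.float64(283.5085151576338), np.float64(274.3329584175173))
-1 12424 [ 0.01585297 -0.02833006  0.00195706] [-0.01499224 -0.07429358 -0.059998  ]
1 12849 [0.01596241 0.1416992  0.04998451] [-0.12668917  0.02865497 -0.05999823]
```

View pics/d.png

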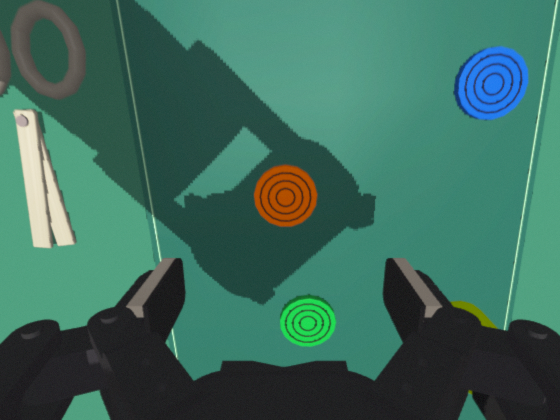

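Request:
play_rows([
  {"grip": -0.2, "x": 0, "y": 0, "z": 0, "rx": 0, "ry": 0, "rz": 0},
  {"grip": -0.2, "x": 0, "y": 0, "z": 0, "rx": 0, "ry": 0, "rz": 0},
  {"grip": -0.2, "x": 0, "y": 0, "z": 0, "rx": 0, "ry": 0, "rz": 0},
  {"grip": -0.2, "x": 0, "y": 0, "z": 0, "rx": 0, "ry": 0, "rz": 0},
])

```text
time_s: 5.32
position: [0.4773, -0.3173, 0.1272]
tool_rot: [[-0.001, 1.0, 0.0], [1.0, 0.001, -0.0], [-0.0, 0.0, -1.0]]
ft_force: [0.5, -0.1, -0.6]
grip_width: 0.0509
```

```bash
python3 - <<'E'
from h import *
im=cam("wrist");cv2.imwrite("pics/e.png",im["color"]);P=cloud(im)
s=env.observe();print(s["time_s"],s["position"].round(4),s["tool_rot"].round(4).tolist(),s["grip_width"])
hsv=cv2.cvtColor(im["color"],cv2.COLOR_BGR2HSV);H,S,V=[hsv[...,i] for i in range(3)]
roi=np.zeros(H.shape,bool);roi[140:250,230:340]=1
m=roi&(H<22)&(S>130);ys,xs=np.where(m)
cen,wh,a=cv2.fitEllipse(cv2.convexHull(np.stack([xs,ys],1).astype(np.int32)));print(cen,wh,E0(ray(im,*cen,.007)))
R=s["tool_rot"];q=(P-s["position"])@R
for sgn in (-1,1):
    k=(im["range_z"]>0)&(np.abs(sgn*q[...,1]-.027)<.007)&(np.abs(q[...,0])<.012)&(q[...,2]<.05)
    print(sgn,k.sum(),np.sort(q[k][:,2])[-30:].round(4) if k.any() else 0)
E
```

```text
5.375 [ 0.4772 -0.3174  0.1271] [[-0.0005, 1.0, 0.0003], [1.0, 0.0005, -0.0003], [-0.0003, 0.0003, -1.0]] 0.051044907435470147
(284.8814392089844, 198.5122528076172) (61.054752349853516, 62.15288162231445) [0.478, -0.3177, 0.007]
-1 2728 [0.0076 0.0077 0.0078 0.0078 0.0079 0.0081 0.0081 0.0081 0.0082 0.0082
 0.0083 0.0083 0.0084 0.0085 0.0085 0.0086 0.0087 0.0088 0.0089 0.009
 0.009  0.0092 0.0092 0.0094 0.0095 0.0097 0.0097 0.01   0.0102 0.0103]
1 2816 [0.0078 0.0078 0.0078 0.0078 0.0079 0.0079 0.008  0.0081 0.0082 0.0083
 0.0084 0.0084 0.0086 0.0089 0.009  0.0091 0.0092 0.0093 0.0093 0.0093
 0.0093 0.0095 0.0095 0.0095 0.0096 0.0098 0.0098 0.0102 0.0102 0.0103]
```

View pics/e.png

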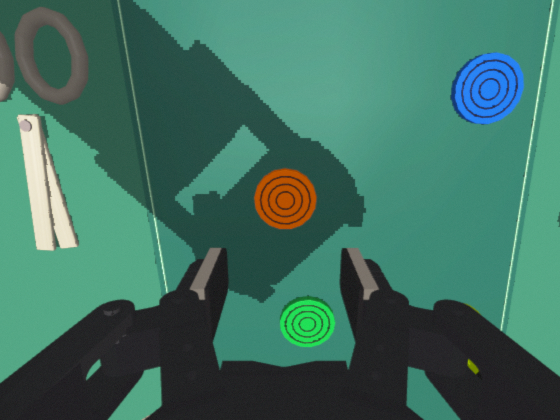

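Request:
play_rows([
  {"grip": -0.8, "x": -0.001, "y": 0.001, "z": 0.03, "rx": 0, "ry": 0, "rz": 0},
  {"grip": -0.8, "x": 0, "y": 0, "z": 0.04, "rx": 0, "ry": 0, "rz": 0},
  {"grip": -0.8, "x": 0, "y": 0, "z": 0.025, "rx": 0, "ry": 0, "rz": 0},
  {"grip": -0.8, "x": 0, "y": 0, "z": 0.013, "rx": 0, "ry": 0, "rz": 0},
  {"grip": -0.8, "x": 0, "y": 0, "z": 0.0066, "rx": 0, "ry": 0, "rz": 0},
  {"grip": -0.8, "x": 0, "y": 0, "z": 0, "rx": 0, "ry": 0, "rz": 0},
  {"grip": -0.8, "x": 0, "y": 0, "z": 0, "rx": 0, "ry": 0, "rz": 0},
], squeeze=25)

```text
time_s: 6.25
position: [0.4785, -0.3189, 0.0131]
tool_rot: [[-0.0, 1.0, 0.001], [1.0, 0.0, -0.001], [-0.001, 0.001, -1.0]]
ft_force: [-0.6, 0.9, 0.5]
grip_width: 0.0769
```

```bash
python3 - <<'E'
from h import *
im=cam("wrist");cv2.imwrite("pics/f.png",im["color"]);P=cloud(im)
s=env.observe();print(s["time_s"],s["position"].round(4),s["ft_force"].round(1),s["grip_width"])
R=s["tool_rot"];q=(P-s["position"])@R
hsv=cv2.cvtColor(im["color"],cv2.COLOR_BGR2HSV);H,S,V=[hsv[...,i] for i in range(3)]
roi=np.zeros(H.shape,bool);roi[100:380,180:400]=1
m=roi&(H<22)&(S>130);ys,xs=np.where(m)
cen,wh,a=cv2.fitEllipse(cv2.convexHull(np.stack([xs,ys],1).astype(np.int32)));print(cen,wh,E0(ray(im,*cen,.007)))
E
```

```text
6.3 [ 0.4785 -0.3189  0.013 ] [-1.  -0.1  0.7] 0.07668122995264753
(282.9394836425781, 265.7066955566406) (101.52827453613281, 107.59457397460938) [0.478, -0.3168, 0.007]
```

View pics/f.png

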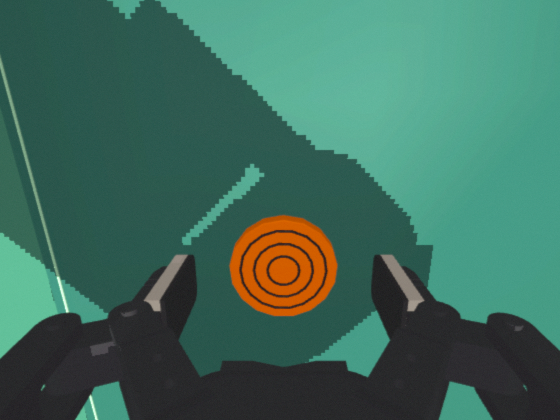

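Request:
play_rows([
  {"grip": -0.8, "x": 0.003, "y": 0, "z": 0, "rx": 0, "ry": 0, "rz": 0},
  {"grip": -0.4, "x": 0, "y": 0, "z": 0, "rx": 0, "ry": 0, "rz": 0},
  {"grip": 0.2, "x": 0, "y": 0, "z": 0, "rx": 0, "ry": 0, "rz": 0},
  {"grip": 0.2, "x": 0, "y": 0, "z": 0, "rx": 0, "ry": 0, "rz": 0},
  {"grip": 0.2, "x": 0, "y": 0, "z": 0, "rx": 0, "ry": 0, "rz": 0},
  {"grip": 0.2, "x": 0, "y": 0, "z": 0, "rx": 0, "ry": 0, "rz": 0},
], squeeze=25)

```text
time_s: 7.05
position: [0.4783, -0.3156, 0.0126]
tool_rot: [[-0.0, 1.0, 0.0], [1.0, 0.0, -0.0], [-0.0, 0.0, -1.0]]
ft_force: [-1.2, 1.5, 6.0]
grip_width: 0.0463
```

Request:
play_rows([
  {"grip": 0.2, "x": 0, "y": 0, "z": -0.02, "rx": 0, "ry": 0, "rz": 0},
  {"grip": 0.2, "x": 0, "y": 0, "z": -0.04, "rx": 0, "ry": 0, "rz": 0},
  {"grip": 0.2, "x": 0, "y": 0, "z": -0.05, "rx": 0, "ry": 0, "rz": 0},
  {"grip": 0.2, "x": 0, "y": 0, "z": 0, "rx": 0, "ry": 0, "rz": 0},
  {"grip": 0.2, "x": 0, "y": 0, "z": 0, "rx": 0, "ry": 0, "rz": 0},
])

```text
time_s: 7.68
position: [0.4778, -0.3153, 0.1214]
tool_rot: [[0.0, 1.0, -0.001], [1.0, -0.0, 0.001], [0.001, -0.001, -1.0]]
ft_force: [-0.3, 0.0, -0.4]
grip_width: 0.0464
```

```bash
python3 - <<'E'
from h import *
im=cam("wrist");cv2.imwrite("pics/g.png",im["color"]);P=cloud(im)
s=env.observe();print(s["time_s"],s["position"].round(4),s["ft_force"].round(1),s["grip_width"])
R=s["tool_rot"];q=(P-s["position"])@R
hsv=cv2.cvtColor(im["color"],cv2.COLOR_BGR2HSV);H,S,V=[hsv[...,i] for i in range(3)]
roi=np.zeros(H.shape,bool);roi[200:380,180:400]=1
m=roi&(H<22)&(S>130);ys,xs=np.where(m)
k=q[m];k=k[~np.isnan(k[:,0])];print(np.percentile(k,[1,10,50,90,99],axis=0).round(4))
A=np.c_[k[:,:2],np.ones(len(k))];print("plane",np.linalg.lstsq(A,k[:,2],rcond=None)[0])
E
```

```text
7.725 [ 0.4777 -0.3152  0.1209] [ 0.1 -0.8 -1.5] 0.046411448296325555
[[-0.0253 -0.0223  0.0034]
 [-0.0186 -0.0164  0.004 ]
 [-0.0012  0.0001  0.0048]
 [ 0.0154  0.0162  0.0057]
 [ 0.02    0.0223  0.01  ]]
plane [-0.07663717  0.00869535  0.0052169 ]
```

View pics/g.png

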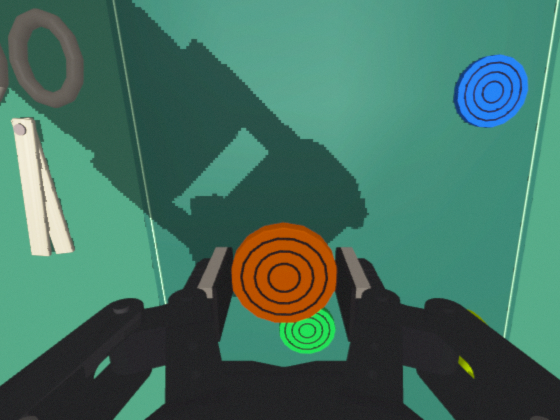

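Request:
play_rows([
  {"grip": 0.2, "x": 0.041, "y": -0.0245, "z": -0.01, "rx": 0, "ry": 0, "rz": 0},
  {"grip": 0.2, "x": 0.041, "y": -0.0245, "z": -0.01, "rx": 0, "ry": 0, "rz": 0},
  {"grip": 0.2, "x": 0.041, "y": -0.0245, "z": -0.01, "rx": 0, "ry": 0, "rz": 0},
  {"grip": 0.2, "x": 0.041, "y": -0.0245, "z": -0.01, "rx": 0, "ry": 0, "rz": 0},
  {"grip": 0.2, "x": 0.054, "y": 0, "z": 0, "rx": 0, "ry": 0, "rz": 0},
  {"grip": 0.2, "x": 0.054, "y": 0, "z": 0, "rx": 0, "ry": 0, "rz": 0},
  {"grip": 0.2, "x": 0.054, "y": 0, "z": 0, "rx": 0, "ry": 0, "rz": 0},
  {"grip": 0.2, "x": 0.054, "y": 0, "z": 0, "rx": 0, "ry": 0, "rz": 0},
  {"grip": 0.2, "x": 0.054, "y": 0, "z": 0, "rx": 0, "ry": 0, "rz": 0},
  {"grip": 0.2, "x": 0.017, "y": 0.04, "z": 0, "rx": 0, "ry": 0, "rz": 0},
  {"grip": 0.2, "x": 0.017, "y": 0.04, "z": 0, "rx": 0, "ry": 0, "rz": 0},
  {"grip": 0.2, "x": 0.016, "y": 0.04, "z": 0, "rx": 0, "ry": 0, "rz": 0},
])

```text
time_s: 9.22
position: [0.5009, 0.1692, 0.1607]
tool_rot: [[-0.001, 1.0, -0.003], [1.0, 0.001, -0.0], [-0.0, -0.003, -1.0]]
ft_force: [0.8, -0.7, 0.7]
grip_width: 0.0464
```

Request:
play_rows([
  {"grip": 0.2, "x": 0, "y": 0.035, "z": 0, "rx": 0, "ry": 0, "rz": 0},
  {"grip": 0.2, "x": 0, "y": 0.035, "z": 0, "rx": 0, "ry": 0, "rz": 0},
  {"grip": 0.2, "x": 0, "y": 0.02, "z": 0, "rx": 0, "ry": 0, "rz": 0},
  {"grip": 0.2, "x": 0, "y": 0, "z": 0, "rx": 0, "ry": 0, "rz": 0},
  {"grip": 0.2, "x": 0, "y": 0, "z": 0, "rx": 0, "ry": 0, "rz": 0},
])

```text
time_s: 9.85
position: [0.5892, 0.1684, 0.1613]
tool_rot: [[-0.0, 1.0, -0.002], [1.0, 0.0, -0.0], [-0.0, -0.002, -1.0]]
ft_force: [-0.3, -0.1, -0.1]
grip_width: 0.0462
```

```bash
python3 - <<'E'
from h import *
im=cam("wrist");cv2.imwrite("pics/i.png",im["color"]);P=cloud(im)
s=env.observe();print(s["time_s"],s["position"].round(4),s["tool_rot"].round(4).tolist(),s["ft_force"].round(1),s["grip_width"])
t=cam("top");cv2.imwrite("pics/i_top.png",cv2.resize(t["color"][80:280,130:330],(600,600)))
E
```

```text
9.9 [0.5893 0.1685 0.1617] [[-0.0002, 1.0, -0.0016], [1.0, 0.0002, -0.0001], [-0.0001, -0.0016, -1.0]] [-1.4 -1.1  0. ] 0.04612435161651284
```

View pics/i.png

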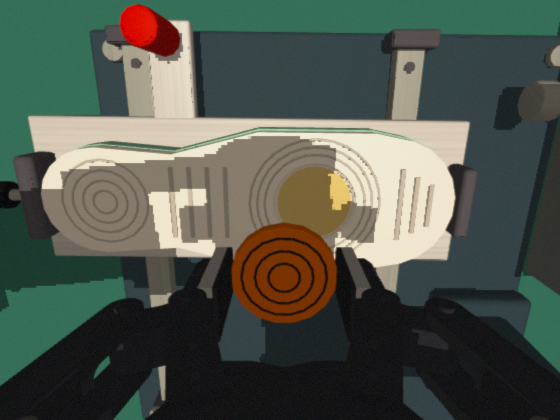

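View pics/i_top.png

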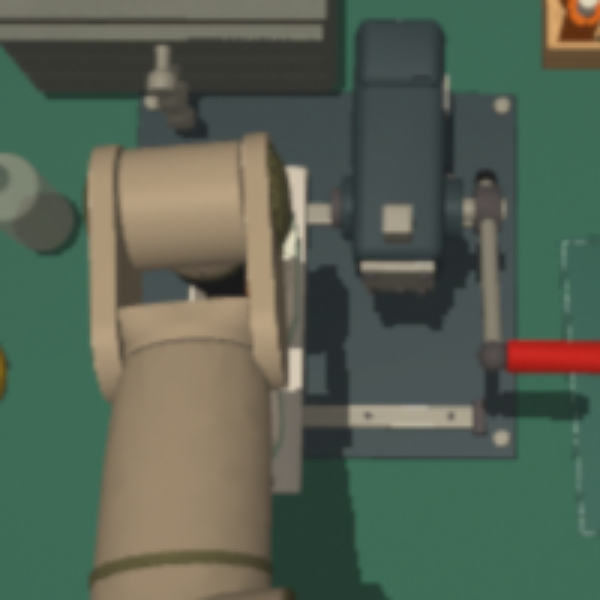

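```bash
python3 - <<'E'
from h import *
from scipy.optimize import least_squares
im=cam("wrist");s=env.observe();R=s["tool_rot"];p=s["position"];print(p.round(4))
hsv=cv2.cvtColor(im["color"],cv2.COLOR_BGR2HSV);H,S,V=[hsv[...,i] for i in range(3)]
print(hsv[200,265:365:4].tolist())
# held disc
roi=np.zeros(H.shape,bool);roi[215:340,225:345]=1
m=roi&(H<12)&(S>130)
P=cloud(im);q=(P-p)@R
inner=np.zeros(H.shape,bool);inner[245:312,250:320]=1
print("disc top z tool",np.nanmedian(q[inner][:,2]))
k=q[inner];k=k[~np.isnan(k[:,0])];k=k[np.abs(k[:,2]-np.median(k[:,2]))<.004];print("plane",np.linalg.lstsq(np.c_[k[:,:2],np.ones(len(k))],k[:,2],rcond=None)[0].round(4))
zt=np.median(k[:,2])
# dark ring: fit rings via lower boundary of top face: hull of saturated, use lower half
cnt=max(cv2.findContours(m.astype(np.uint8),0,1)[0],key=cv2.contourArea)[:,0]
pts=np.array([ (ray(im,u,v,p[2]-zt)-p)@R for u,v in cnt])
low=pts[(pts[:,0]<-.008)]
f=least_squares(lambda a:np.hypot(low[:,0]-a[0],low[:,1]-a[1])-.024,[0,0],loss="soft_l1",f_scale=.001);print("disc centre tool (lower arc)",f.x.round(4),f.cost)
for c in [(284.5,277)]: print("ring centre",((ray(im,*c,p[2]-zt)-p)@R).round(4))
# recess
roi[:]=0;roi[150:240,260:370]=1
m=roi&(H>12)&(H<30)&(S>95)
ct,m,st=blob(im,m);print(st)
cnt=max(cv2.findContours(m.astype(np.uint8),0,1)[0],key=cv2.contourArea)[:,0]
W=np.array([ray(im,u,v,.0655) for u,v in cnt])
w=W[(cnt[:,1]<218)]
f=least_squares(lambda a:np.hypot(w[:,0]-a[0],w[:,1]-a[1])-a[2],[.61,.17,.0265],loss="soft_l1",f_scale=.001);print("recess",f.x.round(4),f.cost)
res=np.hypot(w[:,0]-f.x[0],w[:,1]-f.x[1])-f.x[2];print(np.abs(res).mean())
k=P[m];print(np.nanmedian(k,0))
d=im["color"].copy()
for a in np.linspace(0,6.28,40):
    u,v=proj(im,[f.x[0]+f.x[2]*np.cos(a),f.x[1]+f.x[2]*np.sin(a),.0655]);cv2.circle(d,(int(u),int(v)),1,(255,0,255),-1)
cv2.imwrite("pics/j.png",cv2.resize(d[120:340,200:400],None,fx=2.5,fy=2.5))
E
```

```text
[0.5895 0.1685 0.1622]
[[17, 46, 110], [18, 49, 136], [18, 55, 129], [20, 110, 125], [20, 141, 123], [20, 138, 122], [20, 142, 122], [21, 145, 120], [20, 147, 120], [20, 142, 122], [20, 139, 119], [20, 138, 122], [20, 141, 123], [19, 142, 122], [19, 141, 123], [20, 142, 122], [20, 140, 209], [22, 132, 233], [21, 135, 233], [21, 136, 233], [21, 135, 232], [20, 129, 224], [18, 52, 212], [23, 31, 240], [23, 36, 236]]
disc top z tool 0.0054405073436572466
plane [-0.0028  0.0014  0.0054]
disc centre tool (lower arc) [ 0.0006 -0.0041] 7.965942663267815e-06
ring centre [-0.003   0.      0.0054]
[ 260  167   90   73 4340]
recess [0.6095 0.1724 0.0251] 2.1417754360463753e-06
0.00015309089408306652
[0.60744267 0.17715098 0.0663573 ]
```

View pics/j.png

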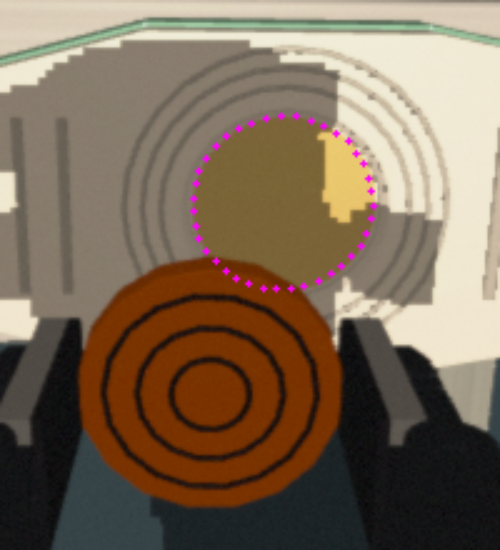

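Request:
play_rows([
  {"grip": 0.2, "x": 0.006, "y": 0.02, "z": 0, "rx": 0, "ry": 0, "rz": 0},
  {"grip": 0.2, "x": 0, "y": 0, "z": 0.03, "rx": 0, "ry": 0, "rz": 0},
  {"grip": 0.2, "x": 0, "y": 0, "z": 0.025, "rx": 0, "ry": 0, "rz": 0},
  {"grip": 0.2, "x": 0, "y": 0, "z": 0.012, "rx": 0, "ry": 0, "rz": 0},
  {"grip": 0.2, "x": 0, "y": 0, "z": 0.006, "rx": 0, "ry": 0, "rz": 0},
  {"grip": 0.2, "x": 0, "y": 0, "z": 0, "rx": 0, "ry": 0, "rz": 0},
  {"grip": 0.2, "x": 0, "y": 0, "z": 0, "rx": 0, "ry": 0, "rz": 0},
])

```text
time_s: 10.88
position: [0.6106, 0.1744, 0.0901]
tool_rot: [[-0.0, 1.0, 0.002], [1.0, 0.0, 0.0], [0.0, 0.002, -1.0]]
ft_force: [0.2, 0.4, 0.6]
grip_width: 0.0465
```

```bash
python3 - <<'E'
from h import *
im=cam("wrist");s=env.observe();print(s["position"].round(4),s["ft_force"].round(1),s["tool_rot"].round(4).tolist())
cv2.imwrite("pics/k.png",cv2.resize(im["color"][100:400,130:430],None,fx=2,fy=2))
E
```

```text
[0.6105 0.1744 0.09  ] [ 0.4 -0.3  0.2] [[-0.0001, 1.0, 0.0014], [1.0, 0.0001, 0.0002], [0.0002, 0.0014, -1.0]]
```

View pics/k.png

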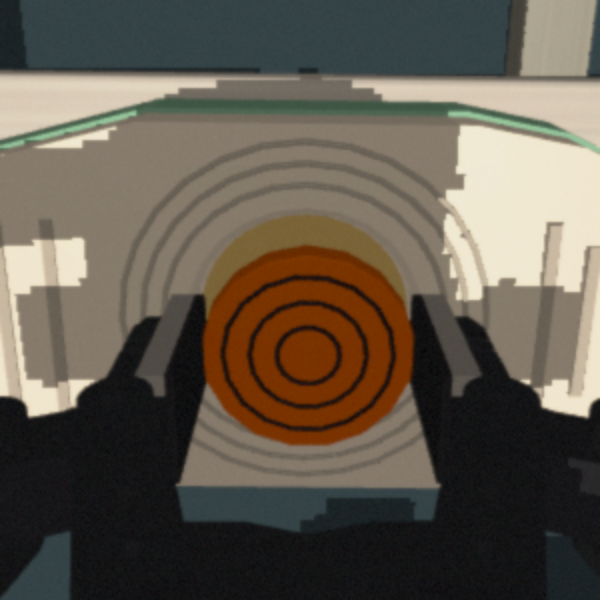

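```bash
python3 - <<'E'
from h import *
im=cam("wrist");s=env.observe();p=s["position"];R=s["tool_rot"];print(p.round(4))
z=lambda u,v:(130+u/2,100+v/2)
a=ray(im,*z(304,140),.07);b=ray(im,*z(304,474),.07);print("outer ring",E0(a),E0(b),E0((a+b)/2))
a=ray(im,*z(120,310),.07);b=ray(im,*z(487,305),.07);print("outer ring lr",E0(a),E0(b),E0((a+b)/2))
print("floor L/R",E0(ray(im,*z(206,290),.0655)),E0(ray(im,*z(405,287),.0655)),"floor top",E0(ray(im,*z(305,216),.0655)))
print("disc c",E0(ray(im,*z(308,355),p[2]-.0054)))
E
```

```text
[0.6105 0.1744 0.0899]
outer ring [0.6097, 0.2166, 0.07] [0.6095, 0.1281, 0.07] [0.6096, 0.1723, 0.07]
outer ring lr [0.5652, 0.175, 0.07] [0.6536, 0.1762, 0.07] [0.6094, 0.1756, 0.07]
floor L/R [0.5854, 0.1782, 0.0655] [0.6344, 0.1789, 0.0655] floor top [0.6098, 0.1973, 0.0655]
disc c [0.6105, 0.171, 0.0845]
```

Request:
play_rows([
  {"grip": 0.2, "x": 0.001, "y": -0.001, "z": 0.003, "rx": 0, "ry": 0, "rz": 0},
  {"grip": 0.2, "x": 0, "y": 0, "z": 0.003, "rx": 0, "ry": 0, "rz": 0},
  {"grip": 0.2, "x": 0, "y": 0, "z": 0.002, "rx": 0, "ry": 0, "rz": 0},
  {"grip": 0.2, "x": 0, "y": 0, "z": 0.0015, "rx": 0, "ry": 0, "rz": 0},
  {"grip": 0.2, "x": 0, "y": 0, "z": 0, "rx": 0, "ry": 0, "rz": 0},
  {"grip": 0.2, "x": 0, "y": 0, "z": 0, "rx": 0, "ry": 0, "rz": 0},
])

```text
time_s: 11.72
position: [0.6091, 0.1754, 0.0816]
tool_rot: [[-0.0, 1.0, 0.001], [1.0, 0.0, -0.0], [-0.0, 0.001, -1.0]]
ft_force: [-5.4, -1.4, 14.0]
grip_width: 0.0464
```

```bash
python3 - <<'E'
from h import *
im=cam("wrist");s=env.observe();print(s["position"].round(4),s["ft_force"].round(1),s["wrist_torque"].round(2))
cv2.imwrite("pics/l.png",cv2.resize(im["color"][100:400,130:430],None,fx=2,fy=2))
E
```

```text
[0.6091 0.1754 0.0816] [-5.7 -1.5 14. ] [-0.15  1.15  0.01]
```

View pics/l.png

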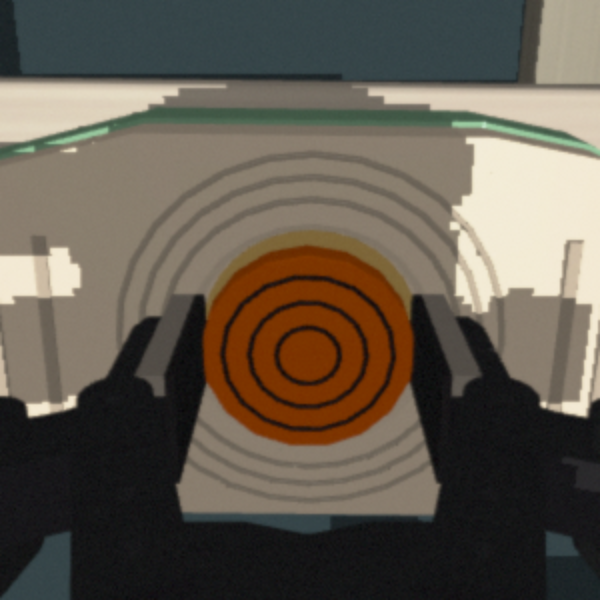

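```bash
python3 - <<'E'
from h import *
im=cam("wrist");s=env.observe();p=s["position"];R=s["tool_rot"];print(p.round(4))
z=lambda u,v:(130+u/2,100+v/2)
a=ray(im,*z(308,152),.07);b=ray(im,*z(308,500),.07);print("outer ring",E0(a),E0(b),E0((a+b)/2))
a=ray(im,*z(118,330),.07);b=ray(im,*z(503,325),.07);print("outer ring lr",E0(a),E0(b),E0((a+b)/2))
print("floor L/R",E0(ray(im,*z(207,300),.0655)),E0(ray(im,*z(412,300),.0655)),"floor top",E0(ray(im,*z(308,231),.0655)))
print("disc c",E0(ray(im,*z(308,355),p[2]-.0054)))
k=cv2.resize(im["color"][180:340,200:370],None,fx=4.5,fy=3.75*1,interpolation=cv2.INTER_CUBIC);cv2.imwrite("pics/m.png",k)
E
```

```text
[0.6091 0.1754 0.0816]
outer ring [0.6091, 0.2167, 0.07] [0.6091, 0.1281, 0.07] [0.6091, 0.1724, 0.07]
outer ring lr [0.5655, 0.175, 0.07] [0.6538, 0.1762, 0.07] [0.6096, 0.1756, 0.07]
floor L/R [0.5855, 0.1804, 0.0655] [0.6334, 0.1804, 0.0655] floor top [0.6091, 0.1975, 0.0655]
disc c [0.6091, 0.1721, 0.0762]
```

View pics/m.png

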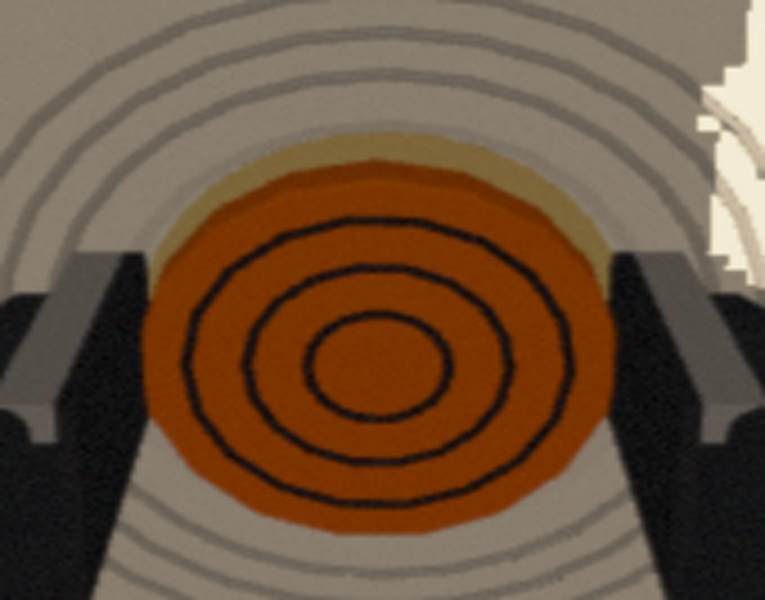

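Request:
play_rows([
  {"grip": 0.2, "x": 0, "y": 0, "z": -0.0012, "rx": 0, "ry": 0, "rz": 0},
  {"grip": 0.2, "x": 0, "y": 0, "z": 0, "rx": 0, "ry": 0, "rz": 0},
])

```text
time_s: 12.08
position: [0.6091, 0.1754, 0.0817]
tool_rot: [[-0.0, 1.0, 0.0], [1.0, 0.0, 0.0], [0.0, 0.0, -1.0]]
ft_force: [-2.7, -0.6, 8.7]
grip_width: 0.0464
```

Request:
play_rows([
  {"grip": -0.05, "x": 0, "y": 0, "z": 0, "rx": 0, "ry": 0, "rz": 0},
  {"grip": -0.25, "x": 0, "y": 0, "z": 0, "rx": 0, "ry": 0, "rz": 0},
  {"grip": -0.45, "x": 0, "y": 0, "z": 0, "rx": 0, "ry": 0, "rz": 0},
  {"grip": -0.45, "x": 0, "y": 0, "z": 0, "rx": 0, "ry": 0, "rz": 0},
  {"grip": -0.45, "x": 0, "y": 0, "z": 0, "rx": 0, "ry": 0, "rz": 0},
])

```text
time_s: 12.7
position: [0.6092, 0.1754, 0.0807]
tool_rot: [[0.0, 1.0, -0.0], [1.0, -0.0, -0.0], [-0.0, -0.0, -1.0]]
ft_force: [0.6, -0.2, -0.4]
grip_width: 0.0621
```

```bash
python3 - <<'E'
from h import *
im=cam("wrist");s=env.observe();print(s["position"].round(4),s["ft_force"].round(1),s["wrist_torque"].round(2))
P=cloud(im);hsv=cv2.cvtColor(im["color"],cv2.COLOR_BGR2HSV);H,S,V=[hsv[...,i] for i in range(3)]
roi=np.zeros(H.shape,bool);roi[200:340,220:350]=1
m=roi&(H<12)&(S>130);k=P[m];k=k[~np.isnan(k[:,0])];print(np.median(k,0));print(np.linalg.lstsq(np.c_[k[:,:2]-np.median(k[:,:2],0),np.ones(len(k))],k[:,2],rcond=None)[0].round(4))
k=cv2.resize(im["color"][180:340,200:370],None,fx=4.5,fy=3.75*1,interpolation=cv2.INTER_CUBIC);cv2.imwrite("pics/n.png",k)
E
```

```text
[0.6092 0.1754 0.0808] [-0.2  1.2  0.4] [-0.03  0.03  0.02]
[0.60915023 0.17028656 0.07322028]
[-0.002   0.0085  0.0732]
```

View pics/n.png

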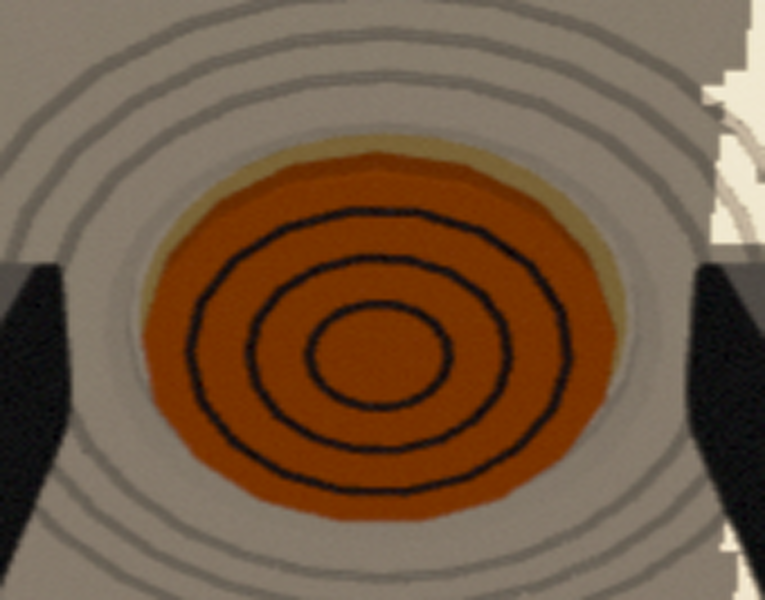

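Request:
play_rows([
  {"grip": -0.8, "x": 0, "y": 0, "z": -0.02, "rx": 0, "ry": 0, "rz": 0},
  {"grip": -0.8, "x": 0, "y": 0, "z": -0.04, "rx": 0, "ry": 0, "rz": 0},
  {"grip": -0.6, "x": 0.01, "y": -0.03, "z": -0.02, "rx": 0, "ry": 0, "rz": 0},
  {"grip": -0.5, "x": 0.03, "y": -0.04, "z": 0, "rx": 0, "ry": 0, "rz": 0},
  {"grip": -0.5, "x": 0.03, "y": -0.03, "z": 0, "rx": 0, "ry": 0, "rz": 0},
  {"grip": -0.5, "x": 0, "y": 0, "z": 0, "rx": 0, "ry": 0, "rz": 0},
  {"grip": -0.5, "x": 0, "y": 0, "z": 0, "rx": 0, "ry": 0, "rz": 0},
])

```text
time_s: 13.62
position: [0.5098, 0.2451, 0.161]
tool_rot: [[-0.0, 1.0, 0.001], [1.0, 0.0, -0.0], [-0.0, 0.001, -1.0]]
ft_force: [0.3, -0.3, -0.1]
grip_width: 0.0642
```

```bash
python3 - <<'E'
from h import *
im=cam("wrist");s=env.observe();print(s["position"].round(4),s["ft_force"].round(1),s["grip_width"])
P=cloud(im);hsv=cv2.cvtColor(im["color"],cv2.COLOR_BGR2HSV);H,S,V=[hsv[...,i] for i in range(3)]
m=((H<6)|(H>172))&(S>150)&(V>60)
ct,m,st=blob(im,m);k=P[m];k=k[~np.isnan(k[:,0])];print(ct,st);t=k[k[:,2]>.086];print(len(t),E0(t.mean(0)),E0(t.min(0)),E0(t.max(0)))
cv2.imwrite("pics/o.png",im["color"])
E
```

```text
[0.51   0.2449 0.1609] [-0.4 -0.5 -0.1] 0.06408855759578551
[285.71224307 162.87756926] [ 269  142   35   42 1119]
952 [0.5108, 0.2797, 0.0901] [0.5008, 0.2687, 0.086] [0.5213, 0.2897, 0.0925]
```

View pics/o.png

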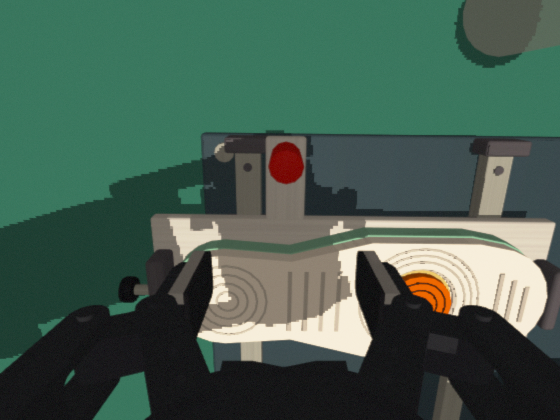

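Request:
play_rows([
  {"grip": -0.5, "x": 0.034, "y": 0.001, "z": 0.03, "rx": 0, "ry": 0, "rz": 0},
  {"grip": -0.5, "x": 0, "y": 0, "z": 0.035, "rx": 0, "ry": 0, "rz": 0},
  {"grip": -0.5, "x": 0, "y": 0, "z": 0.021, "rx": 0, "ry": 0, "rz": 0},
  {"grip": -0.2, "x": 0, "y": 0, "z": 0, "rx": 0, "ry": 0, "rz": 0},
  {"grip": 0.2, "x": 0, "y": 0, "z": 0, "rx": 0, "ry": 0, "rz": 0},
  {"grip": 0.9, "x": 0, "y": 0, "z": 0, "rx": 0, "ry": 0, "rz": 0},
  {"grip": 0.9, "x": 0, "y": 0, "z": 0, "rx": 0, "ry": 0, "rz": 0},
  {"grip": 0.9, "x": 0, "y": 0, "z": 0, "rx": 0, "ry": 0, "rz": 0},
], squeeze=40)

```text
time_s: 14.68
position: [0.511, 0.2793, 0.0761]
tool_rot: [[0.0, 1.0, 0.003], [1.0, -0.0, 0.0], [0.0, 0.003, -1.0]]
ft_force: [1.5, -2.1, 5.8]
grip_width: 0.0211
```

Request:
play_rows([
  {"grip": 0.9, "x": -0.005, "y": 0, "z": 0, "rx": 0, "ry": 0, "rz": 0},
  {"grip": 0.9, "x": -0.01, "y": 0, "z": 0, "rx": 0, "ry": 0, "rz": 0},
  {"grip": 0.9, "x": -0.014, "y": 0, "z": 0, "rx": 0, "ry": 0, "rz": 0},
  {"grip": 0.9, "x": -0.016, "y": -0.0003, "z": 0, "rx": 0, "ry": 0, "rz": 0},
  {"grip": 0.9, "x": -0.016, "y": -0.0003, "z": 0, "rx": 0, "ry": 0, "rz": 0},
  {"grip": 0.9, "x": -0.016, "y": -0.0003, "z": 0, "rx": 0, "ry": 0, "rz": 0},
  {"grip": 0.9, "x": -0.016, "y": -0.0003, "z": 0, "rx": 0, "ry": 0, "rz": 0},
  {"grip": 0.9, "x": -0.014, "y": -0.0003, "z": 0, "rx": 0, "ry": 0, "rz": 0},
  {"grip": 0.9, "x": -0.013, "y": 0, "z": 0, "rx": 0, "ry": 0, "rz": 0},
  {"grip": 0.9, "x": -0.01, "y": 0, "z": 0, "rx": 0, "ry": 0, "rz": 0},
  {"grip": 0.9, "x": -0.007, "y": 0, "z": 0, "rx": 0, "ry": 0, "rz": 0},
  {"grip": 0.9, "x": -0.003, "y": 0, "z": 0, "rx": 0, "ry": 0, "rz": 0},
])

```text
time_s: 16.18
position: [0.5093, 0.1395, 0.0761]
tool_rot: [[0.0, 1.0, 0.003], [1.0, -0.0, 0.001], [0.001, 0.003, -1.0]]
ft_force: [-0.1, 3.0, 8.2]
grip_width: 0.0206
```

Request:
play_rows([
  {"grip": 0.9, "x": 0, "y": 0, "z": 0, "rx": 0, "ry": 0, "rz": 0},
])

```text
time_s: 16.3
position: [0.5093, 0.1393, 0.0761]
tool_rot: [[0.0, 1.0, 0.002], [1.0, -0.0, 0.0], [0.0, 0.002, -1.0]]
ft_force: [0.0, -0.9, 8.6]
grip_width: 0.0204
```

Request:
play_rows([
  {"grip": 0.9, "x": -0.003, "y": 0, "z": 0, "rx": 0, "ry": 0, "rz": 0},
  {"grip": 0.9, "x": -0.003, "y": 0, "z": 0, "rx": 0, "ry": 0, "rz": 0},
  {"grip": 0.9, "x": 0, "y": 0, "z": 0, "rx": 0, "ry": 0, "rz": 0},
])

```text
time_s: 16.68
position: [0.5092, 0.1335, 0.0761]
tool_rot: [[0.0, 1.0, 0.002], [1.0, -0.0, 0.0], [0.0, 0.002, -1.0]]
ft_force: [-1.2, 0.8, 7.5]
grip_width: 0.0209
```

Request:
play_rows([
  {"grip": 0.9, "x": -0.002, "y": 0, "z": 0, "rx": 0, "ry": 0, "rz": 0},
  {"grip": 0.9, "x": -0.002, "y": 0, "z": 0, "rx": 0, "ry": 0, "rz": 0},
  {"grip": 0.9, "x": 0, "y": 0, "z": 0, "rx": 0, "ry": 0, "rz": 0},
])

```text
time_s: 17.05
position: [0.5092, 0.1313, 0.0761]
tool_rot: [[0.0, 1.0, 0.003], [1.0, -0.0, 0.004], [0.004, 0.003, -1.0]]
ft_force: [-0.1, 12.8, 8.1]
grip_width: 0.0209
```

Request:
play_rows([
  {"grip": 0.9, "x": -0.002, "y": 0, "z": 0, "rx": 0, "ry": 0, "rz": 0},
  {"grip": 0.9, "x": 0, "y": 0, "z": 0, "rx": 0, "ry": 0, "rz": 0},
  {"grip": 0.9, "x": 0, "y": 0, "z": 0, "rx": 0, "ry": 0, "rz": 0},
])

```text
time_s: 17.42
position: [0.5092, 0.1312, 0.0761]
tool_rot: [[0.0, 1.0, 0.003], [1.0, -0.0, 0.007], [0.007, 0.003, -1.0]]
ft_force: [0.7, 24.8, 6.1]
grip_width: 0.0206
```

Request:
play_rows([
  {"grip": 0.9, "x": 0.003, "y": 0, "z": 0, "rx": 0, "ry": 0, "rz": 0},
  {"grip": 0.3, "x": 0, "y": 0, "z": 0, "rx": 0, "ry": 0, "rz": 0},
  {"grip": -0.3, "x": 0, "y": 0, "z": 0, "rx": 0, "ry": 0, "rz": 0},
  {"grip": -0.3, "x": 0, "y": 0, "z": 0, "rx": 0, "ry": 0, "rz": 0},
  {"grip": -0.5, "x": 0, "y": 0, "z": -0.03, "rx": 0, "ry": 0, "rz": 0},
  {"grip": -0.5, "x": 0, "y": -0.01, "z": -0.05, "rx": 0, "ry": 0, "rz": 0},
  {"grip": -0.5, "x": 0, "y": -0.01, "z": -0.05, "rx": 0, "ry": 0, "rz": 0},
  {"grip": -0.5, "x": 0, "y": -0.01, "z": -0.05, "rx": 0, "ry": 0, "rz": 0},
  {"grip": -0.5, "x": 0, "y": 0, "z": -0.05, "rx": 0, "ry": 0, "rz": 0},
  {"grip": -0.5, "x": 0, "y": 0, "z": -0.05, "rx": 0, "ry": 0, "rz": 0},
  {"grip": -0.5, "x": 0, "y": 0, "z": -0.03, "rx": 0, "ry": 0, "rz": 0},
  {"grip": -0.5, "x": 0, "y": 0, "z": 0, "rx": 0, "ry": 0, "rz": 0},
])

```text
time_s: 18.92
position: [0.479, 0.1303, 0.3867]
tool_rot: [[0.0, 1.0, 0.004], [1.0, -0.0, 0.0], [0.0, 0.004, -1.0]]
ft_force: [1.1, -0.4, -1.2]
grip_width: 0.064
```

```bash
python3 - <<'E'
from h import *
for n in ["wrist","top"]:
    im=cam(n);cv2.imwrite(f"pics/p_{n}.png",im["color"])
    if n=="wrist":
        P=cloud(im);hsv=cv2.cvtColor(im["color"],cv2.COLOR_BGR2HSV);H,S,V=[hsv[...,i] for i in range(3)]
        m=((H<6)|(H>172))&(S>150)&(V>60);ct,m,st=blob(im,m);k=P[m];k=k[~np.isnan(k[:,0])];t=k[k[:,2]>.086];print(st,len(t),E0(t.mean(0)) if len(t) else 0)
s=env.observe();print(s["time_s"],s["position"].round(4),s["ft_force"].round(1),s["grip_width"])
E
```

```text
[298 147  17  20 259] 213 [0.5084, 0.1321, 0.0901]
19.025 [0.4785 0.1303 0.384 ] [ 0.3 -0.3 -0.5] 0.06397363340249301
```

View pics/p_wrist.png

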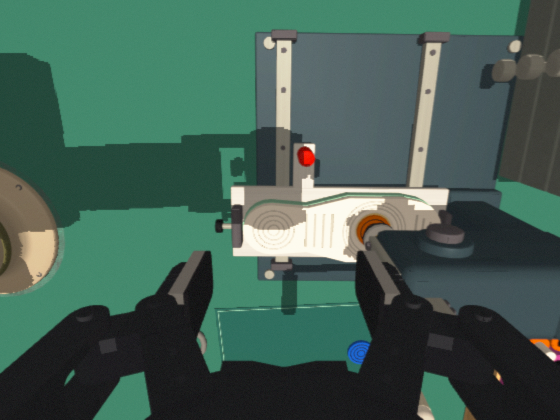

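View pics/p_top.png

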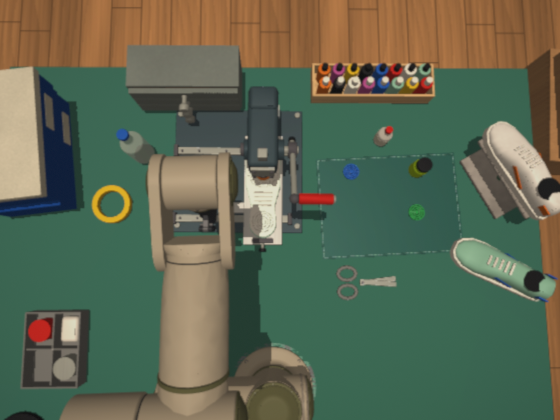

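Request:
play_rows([
  {"grip": -0.5, "x": -0.047, "y": 0.004, "z": 0, "rx": 0, "ry": 0, "rz": 0},
  {"grip": -0.5, "x": -0.047, "y": 0.004, "z": 0, "rx": 0, "ry": 0, "rz": 0},
  {"grip": -0.5, "x": -0.047, "y": 0.004, "z": 0, "rx": 0, "ry": 0, "rz": 0},
  {"grip": -0.5, "x": -0.047, "y": 0.003, "z": 0, "rx": 0, "ry": 0, "rz": 0},
  {"grip": -0.5, "x": -0.047, "y": 0.003, "z": 0, "rx": 0, "ry": 0, "rz": 0},
  {"grip": -0.5, "x": 0, "y": 0, "z": 0, "rx": 0, "ry": 0, "rz": 0},
  {"grip": -0.5, "x": 0, "y": 0, "z": 0, "rx": 0, "ry": 0, "rz": 0},
])

```text
time_s: 19.9
position: [0.4965, -0.1043, 0.3839]
tool_rot: [[0.0, 1.0, -0.002], [1.0, -0.0, 0.001], [0.001, -0.002, -1.0]]
ft_force: [0.3, 0.9, -0.5]
grip_width: 0.0641
```

```bash
python3 - <<'E'
from h import *
im=cam("wrist");cv2.imwrite("pics/q.png",im["color"])
P=cloud(im);hsv=cv2.cvtColor(im["color"],cv2.COLOR_BGR2HSV);H,S,V=[hsv[...,i] for i in range(3)]
m=((H<6)|(H>172))&(S>150)&(V>60);ct,m,st=blob(im,m);k=P[m];k=k[~np.isnan(k[:,0])];k=k[k[:,2]>.25]
print(st,len(k),E0(np.median(k,0)),E0(np.percentile(k,1,axis=0)),E0(np.percentile(k,99,axis=0)))
s=env.observe();print(s["time_s"],s["position"].round(4),s["ft_force"].round(1),s["q"].round(1))
E
```

```text
[ 265  144   42  127 4766] 4751 [0.497, -0.0942, 0.3141] [0.4847, -0.1364, 0.3045] [0.5093, -0.059, 0.3167]
19.95 [ 0.4965 -0.1038  0.3843] [-0.4  0.5 -0.6] [-25.2  13.9  63.5   0.  102.7 -25.2]
```

View pics/q.png

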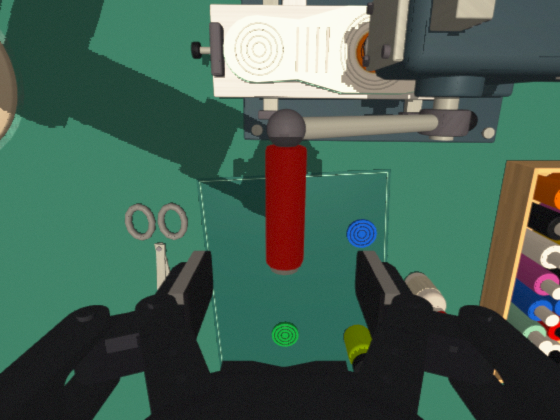

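Request:
play_rows([
  {"grip": -0.5, "x": -0.004, "y": 0.0005, "z": 0.03, "rx": 0, "ry": 0, "rz": 0},
  {"grip": -0.5, "x": 0, "y": 0, "z": 0.035, "rx": 0, "ry": 0, "rz": 0},
  {"grip": -0.5, "x": 0, "y": 0, "z": 0.021, "rx": 0, "ry": 0, "rz": 0},
  {"grip": -0.2, "x": 0, "y": 0, "z": 0, "rx": 0, "ry": 0, "rz": 0},
  {"grip": 0.2, "x": 0, "y": 0, "z": 0, "rx": 0, "ry": 0, "rz": 0},
  {"grip": 0.8, "x": 0, "y": 0, "z": 0, "rx": 0, "ry": 0, "rz": 0},
  {"grip": 0.8, "x": 0, "y": 0, "z": 0, "rx": 0, "ry": 0, "rz": 0},
  {"grip": 0.8, "x": 0, "y": 0, "z": 0, "rx": 0, "ry": 0, "rz": 0},
], squeeze=40)

```text
time_s: 20.95
position: [0.4969, -0.1084, 0.3]
tool_rot: [[0.0, 1.0, 0.0], [1.0, -0.0, -0.0], [-0.0, 0.0, -1.0]]
ft_force: [-4.5, 1.4, 6.8]
grip_width: 0.0247
```

Request:
play_rows([
  {"grip": 0.8, "x": 0, "y": -0.0083, "z": 0.0131, "rx": 0, "ry": 0, "rz": 0},
  {"grip": 0.8, "x": 0, "y": -0.0071, "z": 0.0139, "rx": 0, "ry": 0, "rz": 0},
  {"grip": 0.8, "x": 0, "y": -0.0058, "z": 0.0145, "rx": 0, "ry": 0, "rz": 0},
  {"grip": 0.8, "x": 0, "y": 0, "z": 0, "rx": 0, "ry": 0, "rz": 0},
])

```text
time_s: 21.45
position: [0.4765, -0.1082, 0.2579]
tool_rot: [[0.0, 1.0, 0.002], [1.0, -0.0, 0.001], [0.001, 0.002, -1.0]]
ft_force: [2.1, 5.4, 2.0]
grip_width: 0.0245
```

```bash
python3 - <<'E'
from h import *
im=cam("wrist");cv2.imwrite("pics/r.png",im["color"])
s=env.observe();print(s["time_s"],s["position"].round(4),s["ft_force"].round(1),s["grip_width"])
E
```

```text
21.5 [ 0.4767 -0.1082  0.2583] [2.1 5.1 2.5] 0.0248554299463752
```

View pics/r.png

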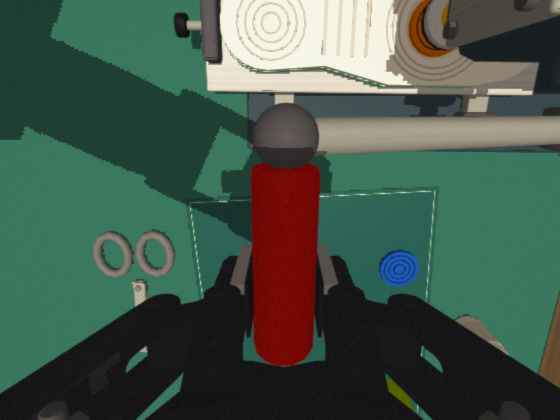

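Request:
play_rows([
  {"grip": 0.8, "x": 0, "y": -0.0045, "z": 0.0149, "rx": 0, "ry": 0, "rz": 0},
  {"grip": 0.8, "x": 0, "y": -0.003, "z": 0.0152, "rx": 0, "ry": 0, "rz": 0},
  {"grip": 0.8, "x": 0, "y": -0.0017, "z": 0.0155, "rx": 0, "ry": 0, "rz": 0},
  {"grip": 0.8, "x": 0, "y": -0.0002, "z": 0.0156, "rx": 0, "ry": 0, "rz": 0},
  {"grip": 0.8, "x": 0, "y": 0.0012, "z": 0.0155, "rx": 0, "ry": 0, "rz": 0},
  {"grip": 0.8, "x": 0, "y": 0, "z": 0, "rx": 0, "ry": 0, "rz": 0},
])

```text
time_s: 22.25
position: [0.4668, -0.108, 0.1803]
tool_rot: [[-0.0, 1.0, -0.004], [1.0, 0.0, 0.002], [0.002, -0.004, -1.0]]
ft_force: [-6.8, 3.6, 3.4]
grip_width: 0.0247
```

Request:
play_rows([
  {"grip": 0.8, "x": 0, "y": 0.0026, "z": 0.0154, "rx": 0, "ry": 0, "rz": 0},
  {"grip": 0.8, "x": 0, "y": 0.004, "z": 0.015, "rx": 0, "ry": 0, "rz": 0},
  {"grip": 0.8, "x": 0, "y": 0.0053, "z": 0.0146, "rx": 0, "ry": 0, "rz": 0},
  {"grip": 0.8, "x": 0, "y": 0, "z": 0, "rx": 0, "ry": 0, "rz": 0},
  {"grip": 0.8, "x": 0, "y": 0, "z": 0, "rx": 0, "ry": 0, "rz": 0},
])

```text
time_s: 22.88
position: [0.4758, -0.108, 0.1347]
tool_rot: [[-0.0, 1.0, -0.012], [1.0, 0.001, 0.002], [0.002, -0.012, -1.0]]
ft_force: [-20.9, -1.9, 2.0]
grip_width: 0.0247
```

```bash
python3 - <<'E'
from h import *
im=cam("wrist");cv2.imwrite("pics/t.png",im["color"])
s=env.observe();print(s["time_s"],s["position"].round(4),s["ft_force"].round(1),s["grip_width"])
E
```

```text
22.925 [ 0.4758 -0.108   0.1347] [-20.4  -1.6   2. ] 0.02437915185048216
```

View pics/t.png

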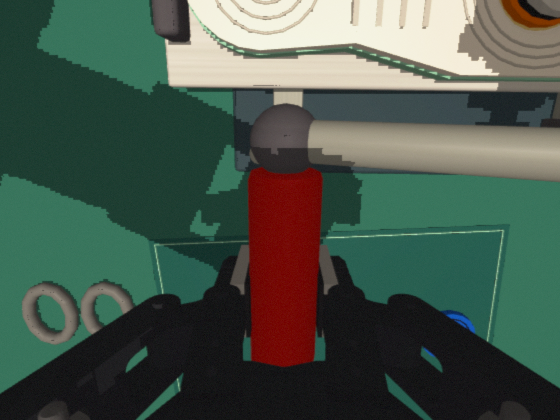

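```bash
python3 - <<'E'
from h import *
im=cam("wrist")
P=cloud(im);hsv=cv2.cvtColor(im["color"],cv2.COLOR_BGR2HSV);H,S,V=[hsv[...,i] for i in range(3)]
m=((H<6)|(H>172))&(S>150)&(V>60);m[:, :240]=0;m[:,330:]=0
ct,m,st=blob(im,m);k=P[m];k=k[~np.isnan(k[:,0])];k=k[(k[:,2]>.05)]
s=env.observe();print(s["position"].round(4))
for y0 in np.arange(-.135,-.06,.015):
    t=k[np.abs(k[:,1]-y0)<.005]
    if len(t)>20: print(round(y0,3),len(t),"top",np.percentile(t[:,2],[50,90,95]).round(4),"x",np.percentile(t[:,0],[2,50,98]).round(4))
E
```

```text
[ 0.4758 -0.108   0.1347]
-0.135 93 top [0.1551 0.1583 0.1587] x [0.4628 0.4843 0.488 ]
-0.12 1471 top [0.1607 0.1622 0.1625] x [0.4639 0.4757 0.4873]
-0.105 1613 top [0.1606 0.1623 0.1626] x [0.4641 0.4757 0.4873]
-0.09 1837 top [0.1607 0.1623 0.1626] x [0.4638 0.4757 0.4877]
-0.075 2048 top [0.1606 0.1623 0.1625] x [0.4642 0.476  0.4879]
-0.06 1808 top [0.1596 0.162  0.1623] x [0.4646 0.476  0.4878]
```

Request:
play_rows([
  {"grip": 0.9, "x": 0, "y": -0.0035, "z": 0, "rx": 0, "ry": 0, "rz": 0},
  {"grip": 0.9, "x": 0, "y": 0, "z": 0, "rx": 0, "ry": 0, "rz": 0},
  {"grip": 0.9, "x": 0, "y": 0.003, "z": 0.0062, "rx": -0.039, "ry": 0, "rz": 0},
  {"grip": 0.9, "x": 0, "y": 0.0028, "z": 0.0062, "rx": -0.039, "ry": 0, "rz": 0},
  {"grip": 0.9, "x": 0, "y": 0.0026, "z": 0.0062, "rx": -0.039, "ry": 0, "rz": 0},
  {"grip": 0.9, "x": 0, "y": 0, "z": 0, "rx": 0, "ry": 0, "rz": 0},
], squeeze=90)

```text
time_s: 23.72
position: [0.4846, -0.1082, 0.1176]
tool_rot: [[-0.0, 0.993, 0.114], [1.0, 0.0, 0.001], [0.001, 0.114, -0.993]]
ft_force: [-6.9, 3.6, 4.4]
grip_width: 0.0243
```

```bash
cat > lev.py <<'E'
from h import *
im=cam("wrist")
P=cloud(im);hsv=cv2.cvtColor(im["color"],cv2.COLOR_BGR2HSV);H,S,V=[hsv[...,i] for i in range(3)]
m=((H<6)|(H>172))&(S>150)&(V>60);m[:, :240]=0;m[:,330:]=0
ct,m,st=blob(im,m);k=P[m];k=k[~np.isnan(k[:,0])];k=k[(k[:,2]>.05)]
t=k[np.abs(k[:,1]+.095)<.02];top=np.percentile(t[:,2],90);x=np.median(t[:,0])
s=env.observe();print(s["time_s"],s["position"].round(4),s["ft_force"].round(1),s["grip_width"])
zc=top-.0133;a=np.degrees(np.arcsin((zc-.205)/.17));print("top",top,"x",x,"angle",a,"lever",np.radians(35-a))
E
python3 lev.py
```

```text
23.775 [ 0.4845 -0.1082  0.1177] [-5.   4.1  4. ] 0.024011612080938625
top 0.14492085791279602 x 0.48138801202152787 angle -25.571811578954165 lever 1.0571775459503754
```

Request:
play_rows([
  {"grip": 0.9, "x": 0, "y": 0.0022, "z": 0.0062, "rx": -0.039, "ry": 0, "rz": 0},
  {"grip": 0.9, "x": 0, "y": 0.001, "z": 0.003, "rx": 0, "ry": 0, "rz": 0},
  {"grip": 0.9, "x": 0, "y": 0, "z": 0, "rx": 0, "ry": 0, "rz": 0},
  {"grip": 0.9, "x": 0, "y": 0, "z": 0, "rx": 0, "ry": 0, "rz": 0},
])

```text
time_s: 24.28
position: [0.4885, -0.1082, 0.1109]
tool_rot: [[-0.001, 0.988, 0.153], [1.0, 0.001, 0.0], [-0.0, 0.153, -0.988]]
ft_force: [-20.5, 4.5, 29.3]
grip_width: 0.0241
```

```bash
python3 lev.py
```

```text
24.325 [ 0.4885 -0.1082  0.1109] [-19.5   4.9  29.4] 0.0241689806203564
top 0.13832027314200562 x 0.48420838855689835 angle -28.06474344507429 lever 1.100687415042058
```

Request:
play_rows([
  {"grip": 0.9, "x": 0, "y": -0.0025, "z": -0.0015, "rx": 0, "ry": 0, "rz": 0},
  {"grip": 0.9, "x": 0, "y": 0, "z": 0, "rx": 0, "ry": 0, "rz": 0},
  {"grip": 0.9, "x": 0, "y": 0, "z": 0, "rx": 0, "ry": 0, "rz": 0},
  {"grip": 0.9, "x": 0, "y": 0, "z": 0, "rx": 0, "ry": 0, "rz": 0},
])

```text
time_s: 24.82
position: [0.4883, -0.1083, 0.1113]
tool_rot: [[-0.0, 0.987, 0.158], [1.0, 0.0, 0.0], [0.0, 0.158, -0.987]]
ft_force: [0.9, 7.3, 9.2]
grip_width: 0.0241
```

```bash
python3 lev.py; python3 - <<'E'
from h import *
im=cam("wrist");cv2.imwrite("pics/u_w.png",im["color"])
im=cam("scene");cv2.imwrite("pics/u_s.png",cv2.resize(im["color"][120:330,180:460],(800,600)))
im=cam("top");cv2.imwrite("pics/u_t.png",im["color"])
E
```

```text
24.875 [ 0.4883 -0.1083  0.1113] [1.4 8.8 8.6] 0.024266201465263433
top 0.13857136268953554 x 0.4839724143138282 angle -27.96888392356636 lever 1.0990143507723584
```

View pics/u_w.png

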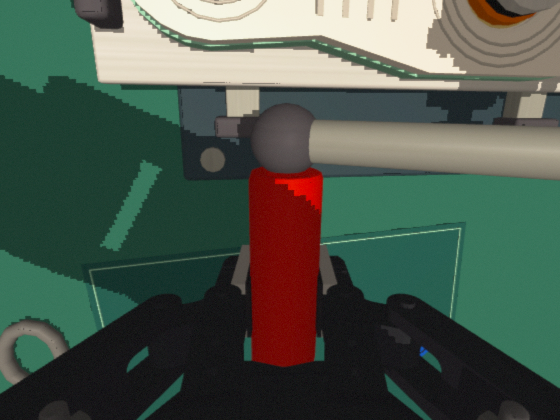

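View pics/u_s.png

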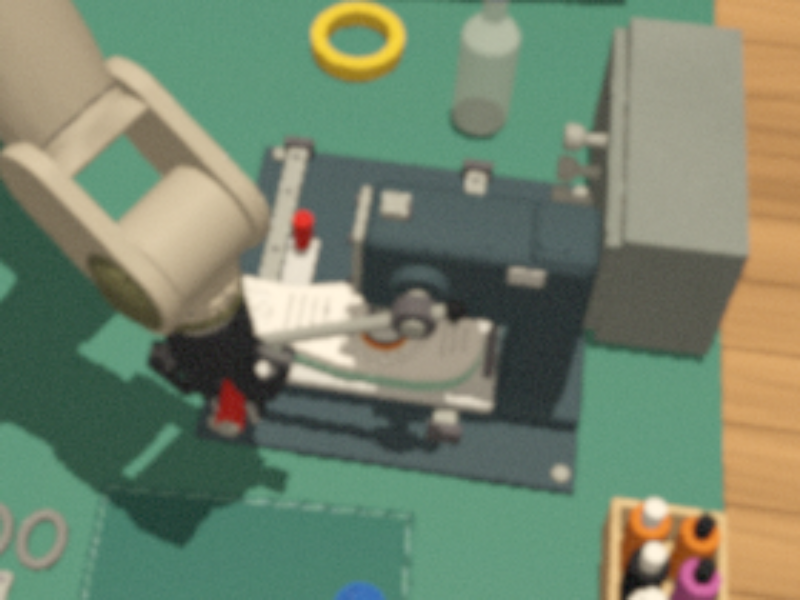

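View pics/u_t.png

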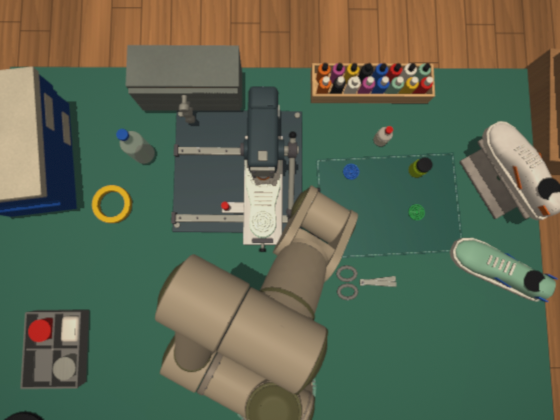

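Request:
play_rows([
  {"grip": 0.9, "x": -0.001, "y": 0.0003, "z": 0.001, "rx": 0, "ry": 0, "rz": 0},
  {"grip": 0.9, "x": 0, "y": 0, "z": 0, "rx": 0, "ry": 0, "rz": 0},
  {"grip": 0.9, "x": 0, "y": 0, "z": 0, "rx": 0, "ry": 0, "rz": 0},
  {"grip": 0.9, "x": 0, "y": 0, "z": 0, "rx": 0, "ry": 0, "rz": 0},
])

```text
time_s: 25.52
position: [0.4884, -0.1083, 0.111]
tool_rot: [[-0.001, 0.987, 0.158], [1.0, 0.0, 0.002], [0.002, 0.158, -0.987]]
ft_force: [-3.5, 14.9, 19.1]
grip_width: 0.0241
```

```bash
python3 lev.py; python3 - <<'E'
from h import *
im=cam("top");P=cloud(im);hsv=cv2.cvtColor(im["color"],cv2.COLOR_BGR2HSV);H,S,V=[hsv[...,i] for i in range(3)]
roi=np.zeros(H.shape,bool);roi[196:218,215:236]=1
ct,m,st=blob(im,roi&((H<8)|(H>172))&(S>150)&(V>80));print(ct,st,"knob",E0(np.nanmedian(P[m],0)),E0(ray(im,*ct,.09)))
E
```

```text
25.575 [ 0.4884 -0.1083  0.1111] [-2.6 14.  19.9] 0.02405580538081495
top 0.13839012661097475 x 0.4841075861855695 angle -28.038066618359927 lever 1.1002218165819084
[224.66666667 205.47916667] [221 202   8   8  48] knob [0.5077, 0.1271, 0.0888] [0.5072, 0.1278, 0.09]
```

```bash
python3 -c "
from rig import order
print(order.close_job())"
```

```text
the job is handed in; nothing more can be done
None
```

The job is handed in with the arm still holding the lever down at its stop. No verdict was reported, and the handed-in state is at about 25.6 s on the robot's clock, against the 66 s limit.

- **Disc:** I gripped the orange disc across its diameter and set it in the recess. The wrist camera showed it lying flat, about 1 mm off centre, with its top at about 73 mm. A seated disc should stand at 72.5 mm. While lowering, I met 9 to 14 N of contact, probably the fingertips on the sole, and it went away once I let go.
- **Shuttle:** I gripped the red knob and slid it about 148 mm until it stopped, where the force rose to 25 N with no further motion. The overhead camera gave 145.5 mm for the same travel, so the two disagree by about 2 mm. I went by the hard stop.
- **Lever:** I gripped the lever and swung it down. The grip slipped about 10 mm through the pads part-way, so I raised the squeeze from 40 to 90 N and turned the tool along with the lever. The last measurement, from the camera depth, gave 1.100 rad with about 20 N of upward push on the tool.

**Not checked:** I could not measure the foot's force on the disc. The cameras only showed the foot down over the orange disc. I also judged the other discs and bench items by eye in the last pictures. They looked unmoved, though the arm hid part of the bench in some views.

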